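# Refit the mixer tray and load the purple tubes

## Robot

A 7-joint arm with a two-finger parallel gripper is mounted at the origin on a cart in front of the work surface, level with it; the furniture and walls round the work are solid. World frame = base frame: x ahead of the robot, y to its left, z up, the work surface at z = 0. Lengths are in mm, angles in rad, forces in N, time in s.
With the tool pointing down it reaches from about 350 to 900 mm from the base axis. Payload 7.2 kg.
Tool frame: the origin (TCP) lies between the finger pads; the fingertips stand bot.finger_overhang ahead of it and the grasp point (between the pads) is the TCP (bot.finger_overhang is the distance from the TCP to the fingertips, in mm); y points along the fingers, z is the direction in which the jaws open and shut, and the axes are right-handed (so a half turn about y gives the same grasp; the last joint's range is limited). The gripper opens to 88 mm and grips with 3 to 60 N. Pads are 20 mm wide; open, the fingers measure 115 mm over their backs; the gripper's body (75 mm by 178 mm) begins 61 mm behind the grasp point.
Start: joints at [1.272, 0.411, -0.013, 1.596, 0.006, 1.134, -0.082], TCP at [142.96, -608.433, 241.653] pointing down, gripper open.
Joint ranges: [-2.95, 2.95], [-0.29, 1.99], [-1.47, 1.44], [0.14, 2.54], [-1.03, 4.17], [0.13, 1.85], [-2.86, 2.86]. Speed limits (rad/s): [2.39, 2.39, 3.01, 3.01, 3.14, 3.14, 3.14].

## Interface

Orientations are given as a unit quaternion [x, y, z, w].
In Python, from workcell import bot gives the robot as it stands.
- The arm moves only by the tool jog_arm, never from a script. Its argument "steps" is a list of rows, each an object of numbers: "dx", "dy", "dz": the shift along the tool's x, y, z in cm; "spin": the turn about the tool's y in rad. In form: [{"dx": .., "dy": .., "dz": .., "spin": ..}, ...]. A call has 1 to 8 rows; each row is the pose to reach, as a shift and turn from the pose commanded when the call began, along the tool's axes at that moment; what a row does not reach only later rows make up. A row lasts 1/8 s, in which the tool goes at most 62.5 mm and 10.7 degrees, less where a joint would pass 70% of its speed; a pose out of reach is approached as far as the arm can. A call with a gripper value outside its range is refused whole. "gripper" is the closure, from -1 (fully open) to 1 (shut), set as the call begins (left out, the last holds). The fingers move at their own pace and stop on an object; "grip_force" is the grip in N (left out, the last holds). Time passes only in rows, so rows that repeat a pose let the fingers close. It gives the time, the measured TCP pose, the force and the opening at its end, in the units of the state.
- bot.sense(): the state, without advancing time (a new reading comes with each control period).
- bot.grab_frame(name): name is "scene" or "top"; returns the picture (384x512x3 uint8, blue, green, red); there is no depth.
- bot.camera_model(name): a dict with "mtx" (3x3 intrinsics, pixels), "dist_coeffs" ([k1, k2, p1, p2, k3] as OpenCV has them; the pictures are not rectified), "R" (3x3) and "t" (3): a world point X has camera coordinates R X + t. Camera axes: x right, y down, z forward; pixel columns grow to the right and rows downward; lengths in mm; the calibration is good to about 2 mm. A picture is of the moment at which its call begins. camera_model takes no time and is no camera call.
- bot.finish_job(): hands the job in, once; it reports no verdict.
The state is a dict: "time_s": time; "joint_pos": joint angles; "dq": joint speeds; "joint_torque": joint torques, N m; "position": TCP position; "tcp_rot": TCP orientation; "contact_force": force on the tool from outside, world axes, zero at the start; "wrist_torque": the same for the moment, N m; "width": opening from 0.0 (shut) to 1.0 (fully open).
Only numpy, scipy, OpenCV 4.12 (cv2) and the standard library are available. Lean on these libraries where they do the work, as an engineer would, in place of code of your own. Each camera call takes 0.05 s, during which the arm holds its last target.

## Task

Put the mixer back to work: fit the white tray onto the sloped drive shaft of the tube mixer, turning it to and fro until its splines mesh and it sits fully home. Then lay the two purple-capped tubes on the tray's wire rests, one on each pair, let go of them, and press the green start button all the way down once both lie there. The yellow-capped tube must be left to clot: do not disturb it, the timer, the rack of small tubes or the tip box.

Things in the scene. Friction and masses are not known exactly. Their poses are not given: they have to be found in the camera images.
- mixer: White bench tube mixer, 285 mm deep, 170 mm wide, fixed to the desk, with a low control panel towards the robot. Its steel drive shaft leans 28 degrees from vertical over that panel. Origin on the desk under the shaft; z up, x level and away from the panel.
- seat (a point): Centre of the top face of the mixer's aluminium collar (58 mm across), on the shaft's axis: where the tray's hub must sit. z points up along the leaning shaft; y is level; x runs up the slope, away from the panel.
- shaft_tip (a point): Tip of the shaft, 33 mm above the collar on its axis (axes as seat). Shaft: 18 mm pilot with tapered nose; on its lower 20 mm six round ribs 4 mm wide, 27 mm across, at any angle about the axis (not told; it repeats every 60 degrees). The shaft turns only stiffly, above 0.5 N m.
- tray_hub (a point): Centre of the underside of the tray's grey hub, at the mouth of its splined bore; at the start the tray stands upright on the desk on this foot, 56 mm across. z: up the bore; x: across fin handle and rests; y: along fin and tubes. Home: foot flat on the collar, this point at the seat. The white tray is 146 (x) by 112 mm, 300 g, rim 10 mm high, its floor 40 mm above this point.
- tray_grip (a point): Grip point on the blue fin handle in the tray's middle, 68 mm above tray_hub (same axes). Fin 12 mm thick (x), 46 mm long (y), top 18 mm above, tray floor 28 mm below this point. The hub's bore is 31 mm wide with six ribs, 21 mm between opposite ones: on the shaft they meet its ribs about 18 mm short of home, and pass if turned to within 9 degrees; any of the six ways round will do.
- rest_1 (a point): Where the middle of a tube's axis belongs when the tube lies on the first pair of V-shaped steel wire rests, 48 mm from the tray's middle along +x, 22 mm above the tray floor. y is the tube's direction (either way round), z is up from the tray. The two wire V's stand 20 mm either side of this point along y (36 mm free between them for fingers), open to 20 mm at their tips, 4 mm above this point.
- rest_2 (a point): The same for the second pair of rests, 48 mm from the tray's middle along -x.
- purple_tube_1_mid (a point): Middle of a sample tube with a purple cap, lying on the desk: 84 mm long, body 12 mm, cap 15 mm in diameter, 12 g; z runs along the tube towards the cap. It rolls easily.
- purple_tube_2_mid (a point): Middle of the other, equal purple-capped tube; z towards the cap.
- yellow_tube_mid (a point): Middle of a like tube with a yellow cap, lying beside the others; to be left alone.
- start_top (a point): Centre of the top of the green start button (26 mm across) on the mixer's control panel; z up. A spring button, fully down after 6 mm at about 5 N.
- start (a joint): Travel of the start button, 0 up to 0.006 m fully down.
- timer: White bench timer, 41 x 66 x 67 mm, standing behind the work; origin under its middle.
- micro_rack: Low dark blue rack of small tubes, 150 x 90 x 55 mm; origin under its middle.
- tip_box: Clear box of pipette tips, 98 x 124 x 80 mm; origin under its middle.

How it is judged (in metres and radians):
On the way, in this order (a step that is already met when the one before it is completed fails the run):
1. the tray is fully home on the mixer's shaft (distance between tray_hub and seat below 0.006 m and angle between the z axis of tray_hub and the z axis of seat, either way round below 0.07 rad), for 0.3 s.
2. one purple-capped tube lies on a pair of wire rests of the seated tray (all of step 1 and (((distance between purple_tube_1_mid and rest_1 below 0.014 m and z of purple_tube_1_mid in the frame of rest_1 between -0.006 and 0.006 m and x of purple_tube_1_mid in the frame of rest_1 between -0.006 and 0.006 m and angle between the z axis of purple_tube_1_mid and the y axis of rest_1, either way round below 0.15 rad) or (distance between purple_tube_1_mid and rest_2 below 0.014 m and z of purple_tube_1_mid in the frame of rest_2 between -0.006 and 0.006 m and x of purple_tube_1_mid in the frame of rest_2 between -0.006 and 0.006 m and angle between the z axis of purple_tube_1_mid and the y axis of rest_2, either way round below 0.15 rad)) or ((distance between purple_tube_2_mid and rest_1 below 0.014 m and z of purple_tube_2_mid in the frame of rest_1 between -0.006 and 0.006 m and x of purple_tube_2_mid in the frame of rest_1 between -0.006 and 0.006 m and angle between the z axis of purple_tube_2_mid and the y axis of rest_1, either way round below 0.15 rad) or (distance between purple_tube_2_mid and rest_2 below 0.014 m and z of purple_tube_2_mid in the frame of rest_2 between -0.006 and 0.006 m and x of purple_tube_2_mid in the frame of rest_2 between -0.006 and 0.006 m and angle between the z axis of purple_tube_2_mid and the y axis of rest_2, either way round below 0.15 rad)))), for 0.2 s.
3. both purple-capped tubes lie on the rests and are let go (all of step 1 and ((distance between purple_tube_1_mid and rest_1 below 0.014 m and z of purple_tube_1_mid in the frame of rest_1 between -0.006 and 0.006 m and x of purple_tube_1_mid in the frame of rest_1 between -0.006 and 0.006 m and angle between the z axis of purple_tube_1_mid and the y axis of rest_1, either way round below 0.15 rad) or (distance between purple_tube_1_mid and rest_2 below 0.014 m and z of purple_tube_1_mid in the frame of rest_2 between -0.006 and 0.006 m and x of purple_tube_1_mid in the frame of rest_2 between -0.006 and 0.006 m and angle between the z axis of purple_tube_1_mid and the y axis of rest_2, either way round below 0.15 rad)) and ((distance between purple_tube_2_mid and rest_1 below 0.014 m and z of purple_tube_2_mid in the frame of rest_1 between -0.006 and 0.006 m and x of purple_tube_2_mid in the frame of rest_1 between -0.006 and 0.006 m and angle between the z axis of purple_tube_2_mid and the y axis of rest_1, either way round below 0.15 rad) or (distance between purple_tube_2_mid and rest_2 below 0.014 m and z of purple_tube_2_mid in the frame of rest_2 between -0.006 and 0.006 m and x of purple_tube_2_mid in the frame of rest_2 between -0.006 and 0.006 m and angle between the z axis of purple_tube_2_mid and the y axis of rest_2, either way round below 0.15 rad)) and contact force between the fingers and purple_tube_1 below 0.05 N and contact force between the fingers and purple_tube_2 below 0.05 N), for 0.2 s.
4. the start button is pressed all the way down (value of joint start above 0.005 m and ((distance between purple_tube_1_mid and rest_1 below 0.014 m and z of purple_tube_1_mid in the frame of rest_1 between -0.006 and 0.006 m and x of purple_tube_1_mid in the frame of rest_1 between -0.006 and 0.006 m and angle between the z axis of purple_tube_1_mid and the y axis of rest_1, either way round below 0.15 rad) or (distance between purple_tube_1_mid and rest_2 below 0.014 m and z of purple_tube_1_mid in the frame of rest_2 between -0.006 and 0.006 m and x of purple_tube_1_mid in the frame of rest_2 between -0.006 and 0.006 m and angle between the z axis of purple_tube_1_mid and the y axis of rest_2, either way round below 0.15 rad)) and ((distance between purple_tube_2_mid and rest_1 below 0.014 m and z of purple_tube_2_mid in the frame of rest_1 between -0.006 and 0.006 m and x of purple_tube_2_mid in the frame of rest_1 between -0.006 and 0.006 m and angle between the z axis of purple_tube_2_mid and the y axis of rest_1, either way round below 0.15 rad) or (distance between purple_tube_2_mid and rest_2 below 0.014 m and z of purple_tube_2_mid in the frame of rest_2 between -0.006 and 0.006 m and x of purple_tube_2_mid in the frame of rest_2 between -0.006 and 0.006 m and angle between the z axis of purple_tube_2_mid and the y axis of rest_2, either way round below 0.15 rad))), for 0.05 s.
At the end, for the whole second after the job is handed in: The tray's hub is fully home on the mixer's collar (within 6 mm and 4 degrees), each purple-capped tube lies at rest on its own pair of wire rests (within 6 mm across and in height, 14 mm overall, and 8.5 degrees), and the start button has been pressed down at least 5 mm after that and let go (all of step 1 and ((distance between purple_tube_1_mid and rest_1 below 0.014 m and z of purple_tube_1_mid in the frame of rest_1 between -0.006 and 0.006 m and x of purple_tube_1_mid in the frame of rest_1 between -0.006 and 0.006 m and angle between the z axis of purple_tube_1_mid and the y axis of rest_1, either way round below 0.15 rad) or (distance between purple_tube_1_mid and rest_2 below 0.014 m and z of purple_tube_1_mid in the frame of rest_2 between -0.006 and 0.006 m and x of purple_tube_1_mid in the frame of rest_2 between -0.006 and 0.006 m and angle between the z axis of purple_tube_1_mid and the y axis of rest_2, either way round below 0.15 rad)) and ((distance between purple_tube_2_mid and rest_1 below 0.014 m and z of purple_tube_2_mid in the frame of rest_1 between -0.006 and 0.006 m and x of purple_tube_2_mid in the frame of rest_1 between -0.006 and 0.006 m and angle between the z axis of purple_tube_2_mid and the y axis of rest_1, either way round below 0.15 rad) or (distance between purple_tube_2_mid and rest_2 below 0.014 m and z of purple_tube_2_mid in the frame of rest_2 between -0.006 and 0.006 m and x of purple_tube_2_mid in the frame of rest_2 between -0.006 and 0.006 m and angle between the z axis of purple_tube_2_mid and the y axis of rest_2, either way round below 0.15 rad)) and linear speed of each of purple_tube_1, purple_tube_2, tray below 0.02 m/s and value of joint start below 0.002 m); the robot touches nothing.
It fails at once if the yellow-capped tube is moved more than 25 mm (distance of yellow_tube_mid from where it was at the start of the episode above 0.025 m).
It fails at once if the timer, the rack of small tubes or the tip box is pushed more than 20 mm (distance of any of timer, micro_rack, tip_box from where it was at the start of the episode above 0.02 m).
It also fails if it takes over 72 s, if anything falls off the work surface, if the arm or the gripper's body presses on something with over 40 N, if the wrist force passes 120 N, or if a joint passes its speed limit or range.

## Working session

There is one attempt and no reset: what is moved stays moved. The work goes in short steps, Python scripts to look and compute and a tool call to move; the robot and the scene stay as the last step left them, time stands still between calls to the robot, and variables do not carry over. Pictures are saved under pics/ and viewed, and the job is handed in when it is done.

Besides the shell and the picture viewer there is one more tool, called after "Call:" as name(argument=value, ...) on one line, values as JSON. jog_arm: Moves the arm, as the interface text tells. Its arguments: {"type":"object","properties":{"steps":{"type":"array","items":{"type":"object","properties":{"dx":{"type":"number"},"dy":{"type":"number"},"dz":{"type":"number"},"spin":{"type":"number"}}}},"gripper":{"type":"number"},"grip_force":{"type":"number"}},"required":["steps"]}

```bash
ls -la; mkdir -p pics; python3 - <<'E'
from workcell import bot
import cv2,numpy as np
np.set_printoptions(suppress=True,precision=4)
print(bot.sense()); print(bot.finger_overhang)
for n in("scene","top"):
    im=bot.grab_frame(n); cv2.imwrite(f"pics/{n}0.png",im)
    m=bot.camera_model(n); print(n,{k:np.array(v) for k,v in m.items()})
    R=np.array(m['R']);t=np.array(m['t']);print('centre',-R.T@t)
E
```

```text
total 12
drwxr-xr-x  3 agent agent 4096 Dec  7 02:08 .
drwxr-xr-x 23 root  root  4096 Dec  7 02:08 ..
drwxr-xr-x  2 agent agent 4096 Dec  7 02:08 pics
{'time_s': 0.0, 'joint_pos': array([ 1.2718,  0.4119, -0.0128,  1.597 ,  0.0056,  1.1343, -0.0822]), 'dq': array([-0.0002,  0.0023, -0.0009,  0.0017, -0.0004,  0.0024,  0.0017]), 'joint_torque': array([ -0.002 , -58.7942,   0.6411, -29.1077,  -0.0538,   0.0184,
         0.0002]), 'position': array([ 142.8308, -607.973 ,  240.8107]), 'tcp_rot': array([-0.0815,  0.703 , -0.7018,  0.0813]), 'contact_force': array([-0.1755,  0.1621, -0.8016]), 'wrist_torque': array([-0.0233,  0.0659,  0.0181]), 'width': 1.005367823967318}
19.0
scene {'mtx': array([[348.5037,   0.    , 255.6157],
       [  0.    , 348.5037, 185.3521],
       [  0.    ,   0.    ,   1.    ]]), 'dist_coeffs': array([-0.0666,  0.    ,  0.    ,  0.    ,  0.    ]), 'R': array([[-0.9869,  0.1609,  0.0056],
       [ 0.1274,  0.8017, -0.5839],
       [-0.0985, -0.5756, -0.8118]]), 't': array([ 564.7416,   89.0525, 1372.3798])}
centre [ 681.2037  627.6592 1162.8822]
top {'mtx': array([[497.0007,   0.    , 258.6196],
       [  0.    , 497.0007, 190.4284],
       [  0.    ,   0.    ,   1.    ]]), 'dist_coeffs': array([-0.2076,  0.    ,  0.    ,  0.    ,  0.    ]), 'R': array([[ 0.1475, -0.989 ,  0.0098],
       [-0.9243, -0.1414, -0.3545],
       [ 0.352 ,  0.0433, -0.935 ]]), 't': array([-191.3939,  551.0425, 1764.6911])}
centre [ -83.609  -187.7545 1847.2066]
```

View pics/scene0.png

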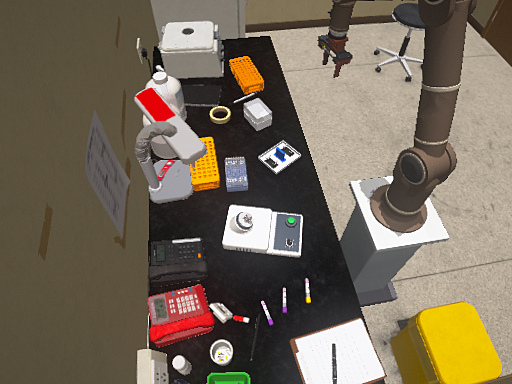

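View pics/top0.png

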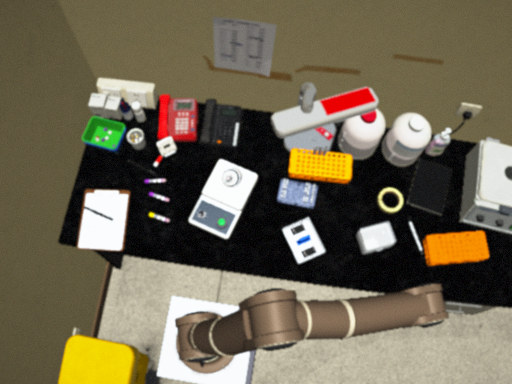

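```bash
cat > h.py <<'E'
import cv2,numpy as np
from workcell import bot
np.set_printoptions(suppress=True,precision=3)
M={n:bot.camera_model(n) for n in("scene","top")}
def K(n): return np.array(M[n]["mtx"]),np.array(M[n]["dist_coeffs"]),np.array(M[n]["R"]),np.array(M[n]["t"])
def ray(n,uv):
    k,d,R,t=K(n); p=cv2.undistortPoints(np.array([[uv]],float),k,d)[0,0]
    v=R.T@np.array([p[0],p[1],1]); return -R.T@t, v/np.linalg.norm(v)
def plane(n,uv,z):
    c,v=ray(n,uv); return c+v*(z-c[2])/v[2]
def tri(a,b):
    (c1,v1),(c2,v2)=ray("scene",a),ray("top",b)
    A=np.stack([v1,-v2],1); s=np.linalg.lstsq(A,c2-c1,rcond=None)[0]
    p,q=c1+s[0]*v1,c2+s[1]*v2; return (p+q)/2,np.linalg.norm(p-q)
def proj(n,P):
    k,d,R,t=K(n); return cv2.projectPoints(np.array(P,float).reshape(-1,1,3),cv2.Rodrigues(R)[0],t,k,d)[0][:,0]
def crop(im,x0,y0,x1,y1,f,name): cv2.imwrite(name,cv2.resize(im[y0:y1,x0:x1],None,fx=f,fy=f,interpolation=cv2.INTER_CUBIC))
E
python3 - <<'E'
from h import *
s=cv2.imread("pics/scene0.png");t=cv2.imread("pics/top0.png")
crop(s,210,130,330,260,6,"pics/s_a.png"); crop(t,180,150,340,270,5,"pics/t_a.png")
crop(s,240,265,330,340,7,"pics/s_b.png"); crop(t,130,165,190,230,8,"pics/t_b.png")
E
```

```text
(no output)
```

View pics/s_a.png

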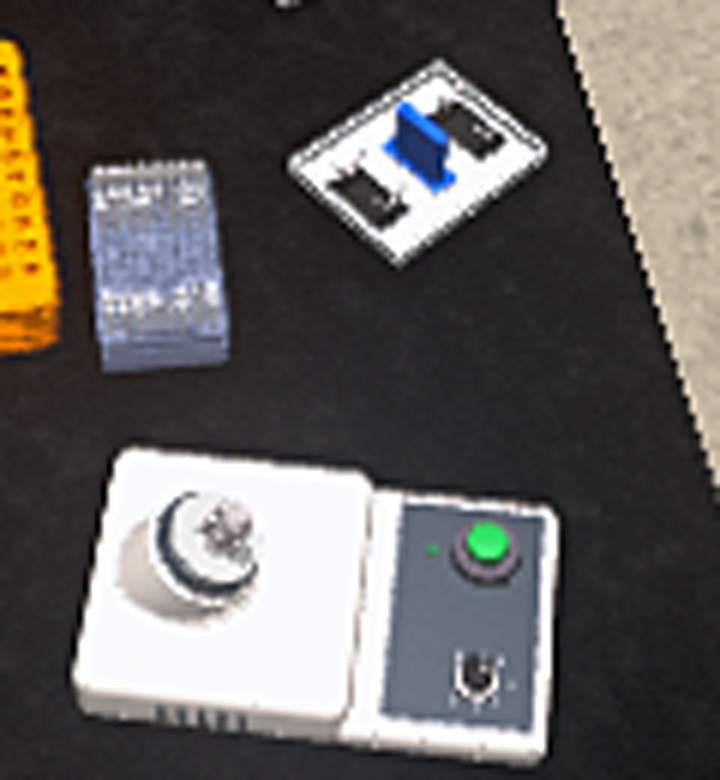

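View pics/t_a.png

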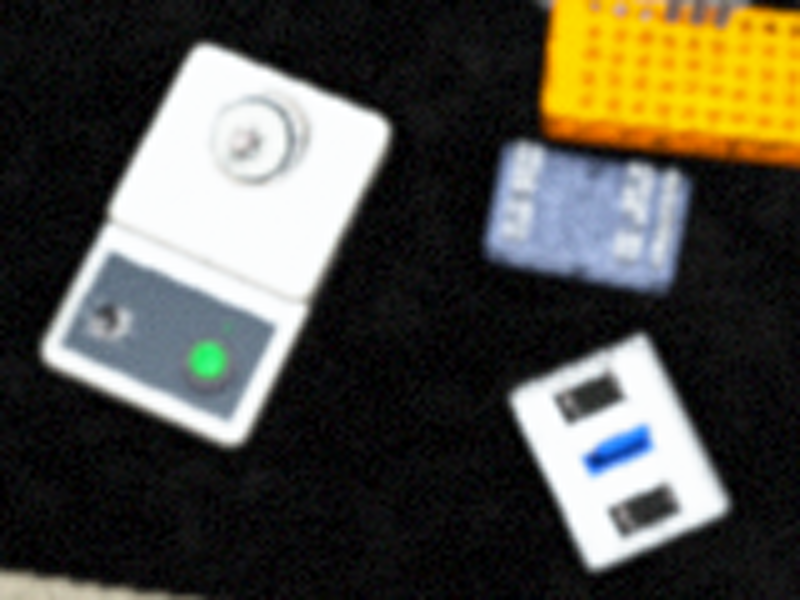

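View pics/s_b.png

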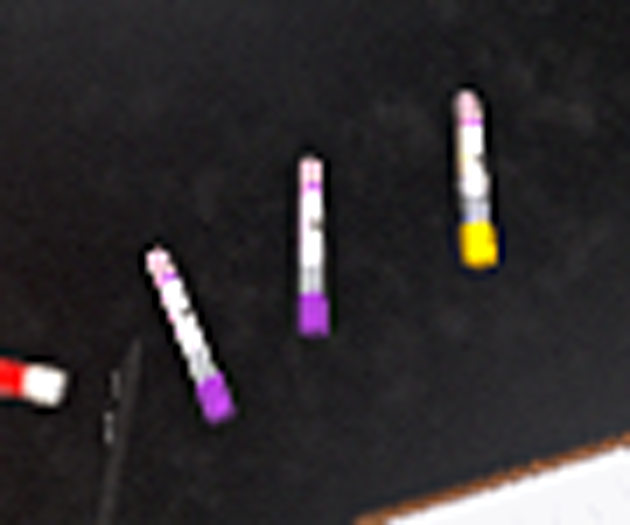

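View pics/t_b.png

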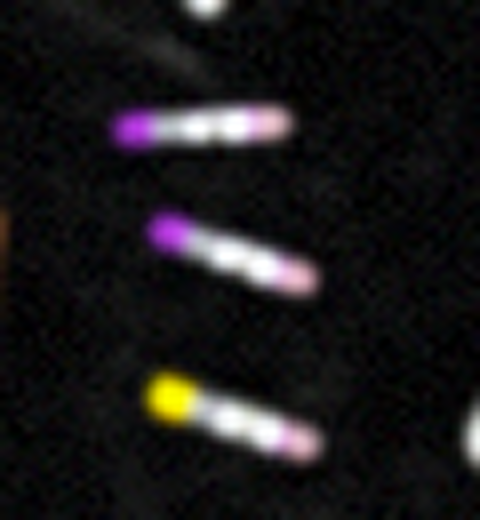

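```bash
python3 - <<'E'
from h import *
s=cv2.imread("pics/scene0.png");t=cv2.imread("pics/top0.png")
def blobs(im,lo,hi,roi,minA=8):
    h=cv2.cvtColor(im,cv2.COLOR_BGR2HSV); m=cv2.inRange(h,np.array(lo),np.array(hi))
    mm=np.zeros_like(m); x0,y0,x1,y1=roi; mm[y0:y1,x0:x1]=m[y0:y1,x0:x1]
    n,l,st,c=cv2.connectedComponentsWithStats(mm); out=[]
    for i in range(1,n):
        if st[i,4]>=minA: 
            ct=max(cv2.findContours((l==i).astype(np.uint8),cv2.RETR_EXTERNAL,cv2.CHAIN_APPROX_NONE)[0],key=len)
            out.append((st[i,4],c[i],cv2.minAreaRect(ct),ct))
    return sorted(out,key=lambda a:-a[0])
for nm,im,rt,rb,rg,rp in(("scene",s,(250,130,320,180),(250,130,320,180),(270,205,310,245),(240,265,330,340)),("top",t,(275,210,335,270),(275,210,335,270),(200,200,250,240),(130,165,190,230))):
    print(nm)
    for tag,lo,hi,roi in(("blue",(100,150,60),(130,255,255),rb),("green",(45,120,90),(80,255,255),rg),("purple",(135,110,80),(155,255,255),rp),("yellow",(22,150,100),(35,255,255),rp),("white",(0,0,120),(180,70,255),rt),("tubes",(0,0,90),(180,255,255),rp)):
        for a,c,r,ct in blobs(im,lo,hi,roi)[:4]:
            print(tag,a,c,np.array(cv2.boxPoints(r)).round(1).tolist(), cv2.approxPolyDP(ct,3,True)[:,0].tolist() if tag=="white" else "")
E
```

```text
scene
blue 89 [279.82  154.225] [[272.0, 152.0], [278.0, 146.0], [288.0, 156.0], [282.0, 162.0]] 
green 34 [290.912 219.735] [[288.0, 217.0], [294.0, 217.0], [294.0, 222.0], [288.0, 222.0]] 
purple 29 [270.276 321.586] [[267.0, 320.0], [271.0, 318.0], [273.6000061035156, 323.20001220703125], [269.6000061035156, 325.20001220703125]] 
purple 26 [284.308 309.5  ] [[282.0, 307.0], [286.0, 307.0], [286.0, 312.0], [282.0, 312.0]] 
yellow 28 [308.  299.5] [[306.0, 297.0], [310.0, 297.0], [310.0, 302.0], [306.0, 302.0]] 
white 490 [279.051 156.502] [[257.1000061035156, 156.6999969482422], [286.79998779296875, 135.5], [301.1000061035156, 155.60000610351562], [271.3999938964844, 176.8000030517578]] [[283, 140], [258, 156], [275, 173], [300, 156]]
white 458 [313.655 146.928] [[303.0, 130.0], [319.0, 130.0], [319.0, 179.0], [303.0, 179.0]] [[303, 130], [319, 179], [319, 130]]
tubes 272 [315.713 335.107] [[291.0, 327.0], [329.0, 327.0], [329.0, 339.0], [291.0, 339.0]] 
tubes 106 [307.132 290.764] [[303.79998779296875, 278.1000061035156], [308.20001220703125, 277.70001220703125], [310.5, 302.0], [
[... 983 characters left out ...]
 228.39999389648438], [308.6000061035156, 215.3000030517578], [325.79998779296875, 251.6999969482422], [298.1000061035156, 264.8999938964844]] [[308, 217], [282, 229], [298, 263], [325, 251]]
tubes 112 [158.33  216.804] [[147.0, 216.10000610351562], [148.6999969482422, 210.6999969482422], [170.10000610351562, 217.3000030517578], [168.5, 222.6999969482422]] 
tubes 99 [158.869 196.495] [[147.8000030517578, 195.10000610351562], [149.60000610351562, 190.5], [169.6999969482422, 198.0], [168.0, 202.60000610351562]] 
tubes 95 [155.158 180.2  ] [[144.0, 178.0], [166.0, 178.0], [166.0, 182.0], [144.0, 182.0]] 
tubes 11 [188.636 219.182] [[188.0, 216.0], [189.0, 216.0], [189.0, 222.0], [188.0, 222.0]]
```

```bash
python3 - <<'E'
from h import *
def P(n,a,b): p,g=tri(a,b); print(n,p.round(1),"gap",round(g,1)); return p
c=[P("c%d"%i,a,b) for i,(a,b) in enumerate([((283,140),(325,251)),((258,156),(308,217)),((275,173),(282,229)),((300,156),(298,263))])]
c=np.array(c); print("mean",c.mean(0),"edges",[np.linalg.norm(c[i]-c[(i+1)%4]).round(1) for i in range(4)])
P("whitecent",(279.05,156.5),(303.29,240.14))
P("green",(290.912,219.735),(221.025,221.675))
P("pA cap",(270.276,321.586),(146.227,180.909));P("pB cap",(284.308,309.5),(150.565,193.739));P("y cap",(308,299.5),(150.68,214.29))
P("A mid",(266.719,312.76),(155.158,180.2));P("B mid",(284.146,300.537),(158.869,196.495));P("Y mid",(307.13,290.76),(158.33,216.80))
E
```

```text
c0 [ 390.4 -383.9   49.8] gap 2.9
c1 [ 512.8 -305.8   54.5] gap 0.5
c2 [ 456.3 -215.3   41.5] gap 2.5
c3 [ 334.4 -291.    39.1] gap 0.1
mean [ 423.465 -299.004   46.217] edges [np.float64(145.2), np.float64(107.5), np.float64(143.5), np.float64(109.1)]
whitecent [ 423.6 -299.6   42. ] gap 0.3
green [444.5  16.6  56.9] gap 0.0
pA cap [580.9 349.3   9.7] gap 1.5
pB cap [529.  319.   11.6] gap 0.9
y cap [444.9 299.6  12.1] gap 0.3
A mid [588.9 316.8   5.1] gap 4.0
B mid [523.8 286.5   3.9] gap 2.8
Y mid [440.2 268.6   8.3] gap 0.8
```

```bash
python3 - <<'E'
from h import *
s=cv2.imread("pics/scene0.png");t=cv2.imread("pics/top0.png")
def g(im,x0,y0,x1,y1,f,step=5):
    a=cv2.resize(im[y0:y1,x0:x1],None,fx=f,fy=f,interpolation=cv2.INTER_CUBIC)
    for x in range(x0,x1,step):
        cv2.putText(a,str(x),(int((x+.5-x0)*f),8),0,.3,(0,255,255),1); cv2.line(a,(int((x+.5-x0)*f),10),(int((x+.5-x0)*f),14),(0,255,255),1)
    for y in range(y0,y1,step):
        cv2.putText(a,str(y),(0,int((y+.5-y0)*f)),0,.3,(0,255,255),1); cv2.line(a,(20,int((y+.5-y0)*f)),(24,int((y+.5-y0)*f)),(0,255,255),1)
    return a
cv2.imwrite("pics/cl.png",np.hstack([cv2.resize(g(s,225,205,260,240,11),(385,385)),cv2.resize(g(t,215,160,250,195,11),(385,385))]))
cv2.imwrite("pics/fin.png",np.hstack([cv2.resize(g(s,262,138,297,173,11),(385,385)),cv2.resize(g(t,286,222,321,257,11),(385,385))]))
cv2.imwrite("pics/mix.png",np.hstack([cv2.resize(g(s,215,195,310,265,4),(400,295)),cv2.resize(g(t,180,150,265,245,4),(340,380)) [:295]*0+cv2.resize(g(t,180,150,265,245,4),(340,295))]))
cv2.imwrite("pics/mixs.png",g(s,215,195,310,265,8)); cv2.imwrite("pics/mixt.png",g(t,184,150,264,245,6))
E
```

```text
(no output)
```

View pics/cl.png

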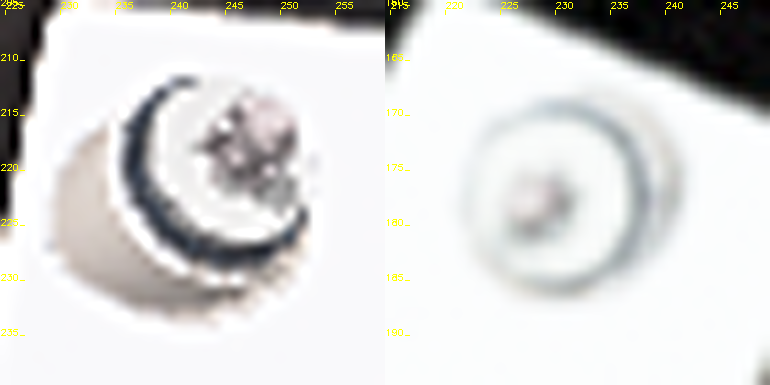

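View pics/fin.png

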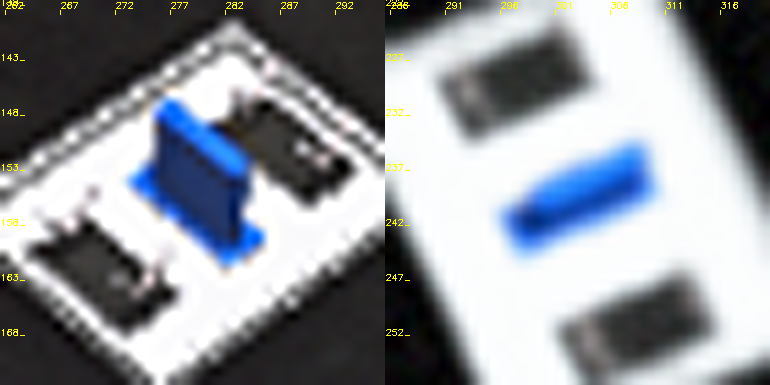

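View pics/mixs.png

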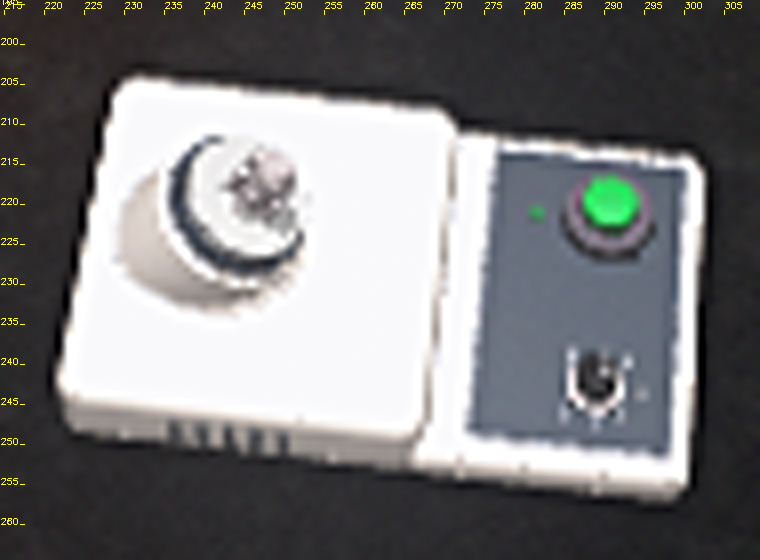

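View pics/mixt.png

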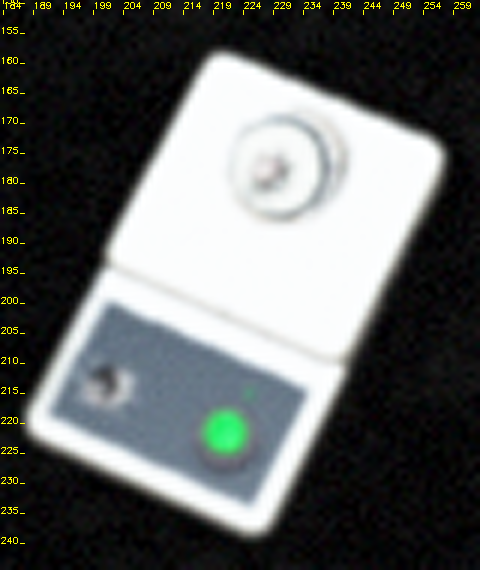

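```bash
python3 - <<'E'
from h import *
s=cv2.imread("pics/scene0.png");t=cv2.imread("pics/top0.png")
def P(n,a,b): p,g=tri(a,b); print(n,p.round(1),"gap",round(g,1)); return p
tip=P("tip",(248.9,214.3),(227.7,177.5)); col=P("collar",(245.2,219.3),(230,177.5))
d=tip-col; print(np.linalg.norm(d),np.degrees(np.arctan2(np.hypot(d[0],d[1]),d[2])),np.degrees(np.arctan2(d[1],d[0])))
f0=P("fin top -y end",(283,152.3),(308.5,235.5)) ; 
# step line body/panel and corners
P("step corner -y",(271,211.5),(241,211)); P("back corner -y",(229,204.8),(258,172.5));P("back corner +y",(221.5,243.5),(217,158.5))
P("front corner -y",(303,215),(229,238)); P("front corner +y",(300.5,255),(187,221.5))
# masks
def edge(n,im,roi,pa,pb,w=3):
    # refine points along pa-pb: find strongest gradient along normal
    gry=cv2.cvtColor(im,cv2.COLOR_BGR2GRAY).astype(np.float32); pa,pb=np.array(pa,float),np.array(pb,float)
    d=(pb-pa)/np.linalg.norm(pb-pa); nn=np.array([-d[1],d[0]]); out=[]
    for k in np.linspace(.12,.88,25):
        c=pa+(pb-pa)*k; o=np.arange(-w,w+.01,.25); q=c+o[:,None]*nn
        v=cv2.remap(gry,q[:,0].astype(np.float32)[None],q[:,1].astype(np.float32)[None],cv2.INTER_LINEAR)[0]
        g=np.abs(np.gradient(v)); out.append(c+nn*(o*g**2).sum()/(g**2).sum())
    return np.array(out)
def ang(n,im,a,b,z):
    e=edge(n,im,None,a,b); w=np.array([plane(n,p,z) for p in e]); vx,vy,x,y=cv2.fitLine(w[:,:2].astype(np.float32),cv2.DIST_HUBER,0,.01,.01).ravel(); 
    r=(w[:,:2]-[x,y])@[-vy,vx]; return np.degrees(np.arctan2(vy,vx)).round(2),(float(x),float(y)),r.std().round(2)
print("back",ang("top",t,(217,158),(259,173),70)); print("front",ang("top",t,(188,222),(228,239),50))
print("left",ang("top",t,(215,161),(203,192),70),ang("top",t,(201,194),(187,219),50)); print("right",ang("top",t,(258,175),(241,211),70),ang("top",t,(241,211),(230,237),50))
print("scene -y side body",ang("scene",s,(230,204.5),(270,208.5),70)); print("scene front",ang("scene",s,(303,217),(301,254),50));print("scene back",ang("scene",s,(229,206),(221.5,242),70))
# tray
for z,a,b in((50,(308,217),(325,251)),(50,(282,229),(298,263)),(50,(308,217),(282,229)),(50,(325,251),(298,263))): print("tray top",ang("top",t,a,b,z))
for z,a,b in((50,(283,140),(258,156)),(50,(275,173),(300,156)),(50,(283,140),(300,156)),(50,(258,156),(275,173))): print("tray scene",ang("scene",s,a,b,z))
E
```

```text
tip [597.7  13.1 129.1] gap 1.9
collar [611.9   9.2  93.5] gap 0.8
38.49742926281797 22.45851658719991 164.91600153284708
fin top -y end [ 421.5 -305.7   73.6] gap 31.9
step corner -y [506.2 -48.1  27.2] gap 2.6
back corner -y [663.1 -89.4  51.4] gap 7.1
back corner +y [701.8  75.5  59. ] gap 7.9
front corner -y [391.  -17.9  24. ] gap 9.7
front corner +y [434.8 147.9  29.3] gap 4.0
back (np.float32(73.99), (675.2733764648438, -18.25052261352539), np.float64(0.28))
front (np.float32(74.24), (400.4513854980469, 51.226654052734375), np.float64(0.19))
left (np.float32(-16.03), (618.8255615234375, 92.43698120117188), np.float64(0.15)) (np.float32(-16.43), (496.07415771484375, 127.77566528320312), np.float64(0.25))
right (np.float32(-16.32), (559.5842895507812, -70.61492919921875), np.float64(0.3)) (np.float32(-15.98), (446.1288757324219, -37.31818389892578), np.float64(0.1))
scene -y side body (np.float32(-16.12), (569.8765258789062, -52.37827682495117), np.float64(0.43))
scene front (np.float32(73.87), (421.430419921875, 81.372802734375), np.float64(1.06))
scene back (np.float32(73.85), (684.9553833007812, 7.835629940032959), np.float64(0.61))
tray top (np.float32(32.43), (449.4451599121094, -350.90850830078125), np.float64(0.09))
tray top (np.float32(32.44), (387.76080322265625, -251.51309204101562), np.float64(0.33))
tray top (np.float32(-56.01), (487.6844787597656, -262.5148010253906), np.float64(1.34))
tray top (np.float32(-58.22), (363.94781494140625, -343.3155822753906), np.float64(1.82))
tray scene (np.float32(32.1), (454.3638916015625, -340.839111328125), np.float64(0.96))
tray scene (np.float32(32.38), (400.85968017578125, -243.59568786621094), np.float64(0.72))
tray scene (np.float32(-55.96), (361.8798522949219, -327.67913818359375), np.float64(2.7))
tray scene (np.float32(-57.7), (482.2768859863281, -258.1007385253906), np.float64(1.61))
```

```bash
cat >> h.py <<'E'
def edge(im,pa,pb,w=3):
    gry=cv2.cvtColor(im,cv2.COLOR_BGR2GRAY).astype(np.float32); pa,pb=np.array(pa,float),np.array(pb,float)
    d=(pb-pa)/np.linalg.norm(pb-pa); nn=np.array([-d[1],d[0]]); out=[]
    for k in np.linspace(.12,.88,25):
        c=pa+(pb-pa)*k; o=np.arange(-w,w+.01,.25); q=c+o[:,None]*nn
        v=cv2.remap(gry,q[:,0].astype(np.float32)[None],q[:,1].astype(np.float32)[None],cv2.INTER_LINEAR)[0]
        g=np.abs(np.gradient(v)); out.append(c+nn*(o*g**2).sum()/(g**2).sum())
    return np.array(out)
def off(n,im,a,b,z,nrm,w=3):
    return np.median([plane(n,p,z)[:2]@nrm for p in edge(im,a,b,w)])
E
python3 - <<'E'
from h import *
s=cv2.imread("pics/scene0.png");t=cv2.imread("pics/top0.png")
a=np.radians(-16.1); X=np.array([np.cos(a),np.sin(a)]); Y=np.array([-X[1],X[0]])
def two(name,nrm,se,te):
    r=[]
    for n,im,e in(("scene",s,se),("top",t,te)):
        o0=off(n,im,*e,0,nrm); o1=off(n,im,*e,100,nrm); r.append((o0,(o1-o0)/100))
    z=(r[1][0]-r[0][0])/(r[0][1]-r[1][1]); print(name,"z",round(z,1),"off",round(r[0][0]+r[0][1]*z,1),"| slopes",round(r[0][1],3),round(r[1][1],3))
two("back",X,((229,206),(221.5,242)),((217,158),(259,173)))
two("-y body",Y,((230,204.5),(270,208.5)),((258,175),(241,211)))
two("-y panel",Y,((273,211.5),(302,214.5)),((241,211),(230,237)))
two("front",X,((303,217),(301,254)),((188,222),(228,239)))
two("step",X,((271,211),(267,248)),((203,193),(240,210)))
for p in((597.7,13.1),(611.9,9.2),(444.5,16.6)): print(np.array(p)@X,np.array(p)@Y)
b=np.radians(32.35); X=np.array([np.cos(b),np.sin(b)]); Y=np.array([-X[1],X[0]])
two("tray -y",Y,((283,140),(258,156)),((308,217),(325,251)))
two("tray +y",Y,((275,173),(300,156)),((282,229),(298,263)))
two("tray +x",X,((258,156),(275,173)),((308,217),(282,229)))
two("tray -x",X,((283,140),(300,156)),((325,251),(298,263)))
E
```

```text
back z 60.9 off 657.3 | slopes -0.161 -0.384
-y body z 44.2 off 91.6 | slopes 0.626 -0.164
-y panel z 22.1 off 92.4 | slopes 0.613 -0.162
front z 11.8 off 379.0 | slopes 0.088 -0.222
step z 43.6 off 496.1 | slopes -0.014 -0.291
570.6248784817328 178.3371751982957
585.34946961865 178.52800457397484
422.4629107782311 139.215297351923
tray -y z 34.9 off -540.5 | slopes 0.626 0.235
tray +y z 50.9 off -419.8 | slopes 0.527 0.17
tray +x z 53.2 off 271.1 | slopes 0.577 -0.246
tray -x z 42.6 off 125.2 | slopes 0.702 -0.164
```

```bash
python3 - <<'E'
from h import *
print(tri((279.9,150.0),(304.8,237.4)))
# collar/tip hypotheses: seat at lateral 177.8
a=np.radians(-16.1); X=np.array([np.cos(a),np.sin(a),0]); Y=np.array([-X[1],X[0],0])
for x0 in (580,585,590):
  for z0 in (90,95):
    S=X*x0+Y*177.8+[0,0,z0]; T=S+33*(np.cos(.4887)*np.array([0,0,1])-np.sin(.4887)*X)
    print(x0,z0,S.round(1),T.round(1),proj("scene",[S,T]).round(1).tolist(),proj("top",[S,T]).round(1).tolist())
R=bot.sense(); from scipy.spatial.transform import Rotation as Ro
print(Ro.from_quat(R['tcp_rot']).as_matrix())
S=np.array([611,10,93.])
E
```

```text
(array([ 422.808, -301.025,   82.131]), np.float64(1.7983715326060126))
580 90 [606.6  10.   90. ] [591.7  14.3 119.1] [[246.6, 219.7], [250.9, 216.0]] [[229.5, 179.2], [227.4, 179.7]]
580 95 [606.6  10.   95. ] [591.7  14.3 124.1] [[246.6, 219.0], [250.9, 215.2]] [[229.5, 178.7], [227.3, 179.2]]
585 90 [611.4   8.6  90. ] [596.5  12.9 119.1] [[245.2, 219.6], [249.5, 215.8]] [[230.1, 178.1], [228.0, 178.6]]
585 95 [611.4   8.6  95. ] [596.5  12.9 124.1] [[245.2, 218.9], [249.5, 215.1]] [[230.1, 177.6], [227.9, 178.1]]
590 90 [616.2   7.2  90. ] [601.3  11.5 119.1] [[243.8, 219.4], [248.1, 215.7]] [[230.7, 177.0], [228.6, 177.5]]
590 95 [616.2   7.2  95. ] [601.3  11.5 124.1] [[243.8, 218.7], [248.1, 214.9]] [[230.6, 176.5], [228.5, 177.0]]
[[-0.973 -0.     0.229]
 [-0.229  0.001 -0.973]
 [ 0.    -1.    -0.001]]
```

Call:
jog_arm(steps=[{"dx": -4, "dz": -3, "spin": -0.1}, {"dx": -9, "dz": -6.5, "spin": -0.2}, {"dx": -15, "dz": -11, "dy": 2, "spin": -0.3}, {"dx": -21, "dz": -15, "dy": 5, "spin": -0.334}, {"dx": -27, "dz": -19, "dy": 8, "spin": -0.334}, {"dx": -32, "dz": -22.2, "dy": 10, "spin": -0.334}, {"dx": -34.4, "dz": -23.6, "dy": 10, "spin": -0.334}, {"dx": -34.4, "dz": -23.6, "dy": 10, "spin": -0.334}], gripper=-1, grip_force=12)

```text
invalid input at $.steps[0]: expected keys dx, dy, dz, spin
```

Call:
jog_arm(steps=[{"dx": -4, "dy": 0, "dz": -3, "spin": -0.1}, {"dx": -9, "dy": 0, "dz": -6.5, "spin": -0.2}, {"dx": -15, "dz": -11, "dy": 2, "spin": -0.3}, {"dx": -21, "dz": -15, "dy": 5, "spin": -0.334}, {"dx": -27, "dz": -19, "dy": 8, "spin": -0.334}, {"dx": -32, "dz": -22.2, "dy": 10, "spin": -0.334}, {"dx": -34.4, "dz": -23.6, "dy": 10, "spin": -0.334}, {"dx": -34.4, "dz": -23.6, "dy": 10, "spin": -0.334}], gripper=-1, grip_force=12)

```text
time_s: 1.1
position: [426.3, -295.6, 140.5]
tcp_rot: [-0.199, 0.679, -0.678, 0.199]
contact_force: [-1.4, -0.6, 0.1]
width: 1.001
```

```bash
python3 - <<'E'
from h import *
for n in("scene","top"): cv2.imwrite(f"pics/{n}1.png",bot.grab_frame(n))
S=bot.sense(); print(S['position'],S['tcp_rot'],S['time_s'])
s=cv2.imread("pics/scene1.png");t=cv2.imread("pics/top1.png")
a=cv2.resize(s[110:190,230:330],None,fx=4,fy=4,interpolation=2);b=cv2.resize(t[190:270,260:360],None,fx=4,fy=4,interpolation=2)
cv2.imwrite("pics/v1.png",np.hstack([a,b]))
from scipy.spatial.transform import Rotation as Ro
print(Ro.from_quat(S['tcp_rot']).as_matrix())
print(tri((195,158),(275,127)))
E
```

```text
[ 424.386 -298.764  141.13 ] [-0.198  0.679 -0.678  0.198] 1.2
[[-0.843 -0.001  0.538]
 [-0.538  0.001 -0.843]
 [ 0.    -1.    -0.001]]
(array([ 753.593, -137.587,  282.141]), np.float64(1.44084274375276))
```

View pics/v1.png

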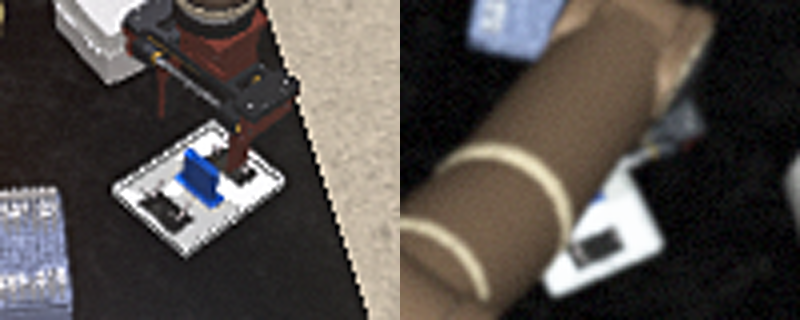

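Call:
jog_arm(steps=[{"dx": 0, "dy": 3, "dz": 0, "spin": 0}, {"dx": 0, "dy": 6, "dz": 0, "spin": 0}, {"dx": 0, "dy": 7, "dz": 0, "spin": 0}, {"dx": 0, "dy": 7, "dz": 0, "spin": 0}])

```text
time_s: 1.7
position: [423.0, -301.0, 71.6]
tcp_rot: [-0.197, 0.679, -0.679, 0.196]
contact_force: [-0.1, 0.5, -0.1]
width: 0.999
```

Call:
jog_arm(steps=[{"dx": 0, "dy": 0, "dz": 0, "spin": 0}, {"dx": 0, "dy": 0, "dz": 0, "spin": 0}, {"dx": 0, "dy": 0, "dz": 0, "spin": 0}, {"dx": 0, "dy": 0, "dz": 0, "spin": 0}], gripper=1, grip_force=15)

```text
time_s: 2.2
position: [424.0, -300.0, 71.9]
tcp_rot: [0.197, -0.679, 0.679, -0.197]
contact_force: [-0.0, -0.2, 0.3]
width: 0.583
```

Call:
jog_arm(steps=[{"dx": 0, "dy": 0, "dz": 0, "spin": 0}, {"dx": 0, "dy": 0, "dz": 0, "spin": 0}, {"dx": 0, "dy": -1, "dz": 0, "spin": 0}, {"dx": 0, "dy": -3, "dz": 0, "spin": 0}])

```text
time_s: 2.7
position: [423.2, -299.7, 101.5]
tcp_rot: [-0.198, 0.68, -0.679, 0.197]
contact_force: [0.6, 0.5, -2.9]
width: 0.524
```

```bash
cat > look.py <<'E'
import sys
from h import *
# usage: look.py tag x0 y0 x1 y1 (scene) x0 y0 x1 y1 (top) f
tag=sys.argv[1]; v=list(map(int,sys.argv[2:10])); f=float(sys.argv[10])
o=[]
for n,r in(("scene",v[:4]),("top",v[4:])):
    im=bot.grab_frame(n); cv2.imwrite(f"pics/{n}_{tag}.png",im); o.append(cv2.resize(im[r[1]:r[3],r[0]:r[2]],None,fx=f,fy=f,interpolation=2))
H=max(i.shape[0] for i in o); o=[cv2.copyMakeBorder(i,0,H-i.shape[0],0,0,cv2.BORDER_CONSTANT) for i in o]
cv2.imwrite(f"pics/v_{tag}.png",np.hstack(o)); S=bot.sense(); print(S['time_s'],S['position'],S['tcp_rot'],S['contact_force'],S['wrist_torque'],S['width'],S['joint_pos'])
E
python3 look.py 2 230 110 330 190 260 190 360 270 4
```

```text
2.8 [ 424.947 -300.749  103.493] [ 0.196 -0.678  0.68  -0.198] [ 0.727  0.047 -2.563] [-0.025 -0.081  0.03 ] 0.5240011305916811 [ 0.716  0.416 -0.242  1.977  0.142  0.761 -0.615]
```

View pics/v_2.png

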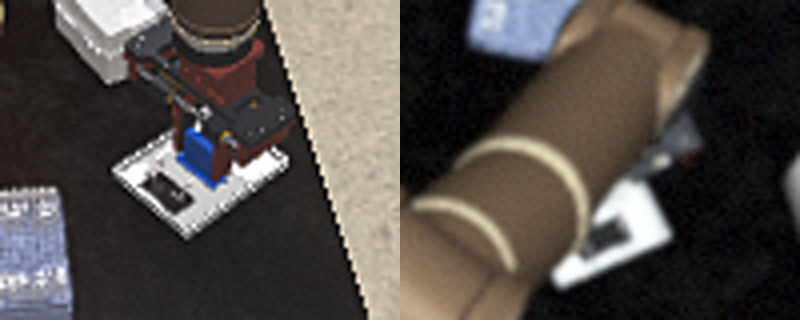

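Call:
jog_arm(steps=[{"dx": 0, "dy": -5, "dz": 0, "spin": -0.15}, {"dx": -3, "dy": -10, "dz": -1.5, "spin": -0.33}, {"dx": -8, "dy": -12.8, "dz": -4.3, "spin": -0.51}, {"dx": -13, "dy": -12.8, "dz": -7, "spin": -0.69}, {"dx": -18, "dy": -12.8, "dz": -9.6, "spin": -0.87}, {"dx": -23, "dy": -12.8, "dz": -12.3, "spin": -1.05}, {"dx": -28, "dy": -12.8, "dz": -15, "spin": -1.23}, {"dx": -31, "dy": -12.8, "dz": -16.6, "spin": -1.41}])

```text
time_s: 3.8
position: [597.5, 9.4, 229.0]
tcp_rot: [-0.591, 0.387, -0.387, 0.592]
contact_force: [-0.3, -0.4, -2.6]
width: 0.523
```

```bash
python3 look.py 3 190 130 320 260 180 140 300 250 3; python3 - <<'E'
from h import *
from scipy.spatial.transform import Rotation as Ro
print(Ro.from_quat(bot.sense()['tcp_rot']).as_matrix())
E
```

```text
3.9 [597.678  11.108 228.85 ] [-0.591  0.387 -0.386  0.593] [-0.221  0.527 -3.461] [-0.025 -0.104 -0.019] 0.521281618810213 [ 0.381  0.457 -0.658  1.648  0.298  1.139  0.061]
[[ 0.402 -0.     0.916]
 [-0.916  0.003  0.402]
 [-0.003 -1.     0.001]]
```

View pics/v_3.png

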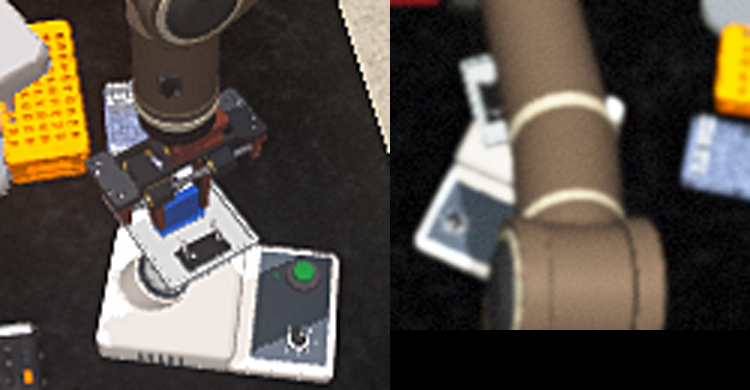

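Call:
jog_arm(steps=[{"dx": 0, "dy": 0, "dz": 0, "spin": -0.18}, {"dx": 0, "dy": 0, "dz": 0, "spin": -0.36}, {"dx": 0, "dy": 0, "dz": 0, "spin": -0.54}, {"dx": 0, "dy": 0, "dz": 0, "spin": -0.72}, {"dx": 0, "dy": 0, "dz": 0, "spin": -0.876}, {"dx": 0, "dy": 0, "dz": 0, "spin": -0.876}, {"dx": 0, "dy": 0, "dz": 0, "spin": -0.876}])

```text
time_s: 4.78
position: [596.6, 5.4, 229.3]
tcp_rot: [0.7, -0.104, 0.104, -0.699]
contact_force: [0.6, 0.6, -3.5]
width: 0.522
```

```bash
cat > st.py <<'E'
from h import *
from scipy.spatial.transform import Rotation as Ro
S=bot.sense(); R=Ro.from_quat(S['tcp_rot']).as_matrix()
a=np.radians(-16.1); X=np.array([np.cos(a),np.sin(a),0]); Y=np.array([-X[1],X[0],0]); p=S['position']
print(S['time_s'],p,"mixer x,y",p@X,p@Y,"F",S['contact_force'],"F mix",S['contact_force']@X,S['contact_force']@Y,"T",S['wrist_torque'],"w",S['width']*88)
print("tool x",R[:,0],"z",R[:,2],"ang z",np.degrees(np.arctan2(R[1,2],R[0,2])),"q",S['joint_pos'])
E
python3 st.py;  python3 look.py 4 190 130 320 260 180 140 300 250 3; python3 st.py
```

```text
4.775 [596.631   5.422 229.293] mixer x,y 571.7266371275398 170.6635108241357 F [ 0.632  0.58  -3.53 ] F mix 0.4463138423360062 0.7322043554756876 T [ 0.043 -0.176 -0.041] w 45.978394383814226
tool x [ 0.957 -0.291 -0.   ] z [ 0.291  0.957 -0.   ] ang z 73.06233249382082 q [ 0.509  0.508 -0.845  1.642  0.406  1.177  0.843]
4.875 [596.765   5.866 229.557] [ 0.7   -0.103  0.103 -0.699] [ 0.208  0.65  -3.494] [-0.005 -0.14   0.04 ] 0.5229346939059554 [ 0.509  0.508 -0.845  1.642  0.406  1.177  0.844]
4.875 [596.765   5.866 229.557] mixer x,y 571.7324588290231 171.1278753241319 F [ 0.208  0.65  -3.494] F mix 0.019294967023500944 0.6822492703198361 T [-0.005 -0.14   0.04 ] w 46.018253063724075
tool x [ 0.957 -0.289  0.   ] z [ 0.289  0.957 -0.   ] ang z 73.17541416406242 q [ 0.509  0.508 -0.845  1.642  0.406  1.177  0.844]
```

View pics/v_4.png

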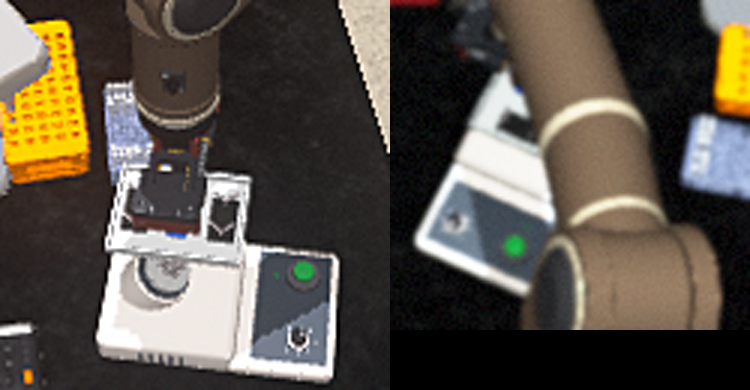

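```bash
python3 - <<'E'
from h import *
from scipy.spatial.transform import Rotation as Ro
S=bot.sense(); R=Ro.from_quat(S['tcp_rot']).as_matrix(); p=S['position']
C=[p+R[:,0]*a*73+R[:,2]*b*56-[0,0,21.7] for a,b in((1,1),(-1,1),(-1,-1),(1,-1))]
print(proj("scene",C).round(1)); 
s=cv2.imread("pics/scene_4.png"); cv2.imwrite("pics/v4z.png",cv2.resize(s[175:235,215:285],None,fx=10,fy=10,interpolation=2))
print(((proj("scene",C)-[215,175]+.5)*10).round())
E
```

```text
[[223.8 212. ]
 [269.1 217.4]
 [272.8 188.8]
 [229.9 184. ]]
[[ 93. 375.]
 [546. 429.]
 [583. 143.]
 [154.  95.]]
```

View pics/v4z.png

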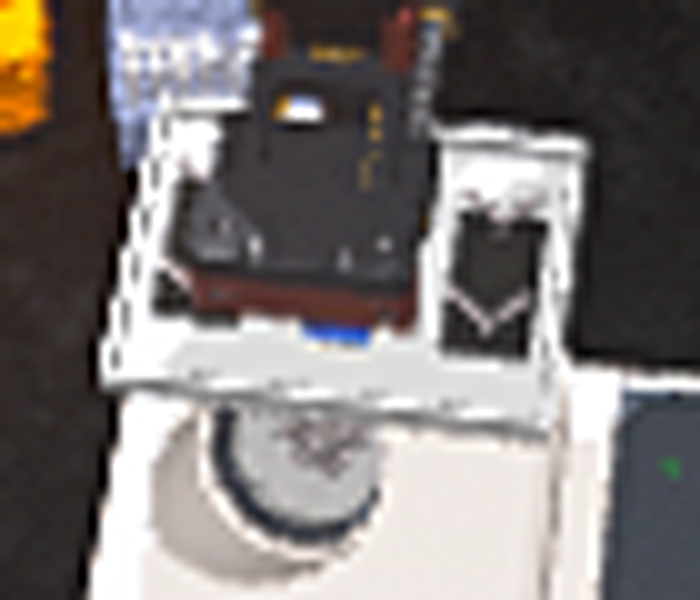

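Call:
jog_arm(steps=[{"dx": 0.3, "dy": 0.5, "dz": 0.65, "spin": -0.01}, {"dx": 0.3, "dy": 1.5, "dz": 0.65, "spin": -0.01}, {"dx": 0.3, "dy": 2.5, "dz": 0.65, "spin": -0.01}, {"dx": 0.3, "dy": 3, "dz": 0.65, "spin": -0.01}, {"dx": 0.3, "dy": 3, "dz": 0.65, "spin": -0.01}, {"dx": 0.3, "dy": 3, "dz": 0.65, "spin": -0.01}])

```text
time_s: 5.62
position: [601.7, 11.5, 199.9]
tcp_rot: [-0.7, 0.099, -0.099, 0.7]
contact_force: [-0.4, 0.5, -3.1]
width: 0.521
```

```bash
python3 st.py
```

```text
5.625 [601.747  11.524 199.871] mixer x,y 574.9503898153913 177.94551549037843 F [-0.354  0.521 -3.135] F mix -0.48493586934131927 0.4018032693107334 T [ 0.029 -0.169 -0.046] w 45.83041512407567
tool x [ 0.961 -0.277  0.   ] z [0.277 0.961 0.   ] ang z 73.90496526115818 q [ 0.485  0.545 -0.831  1.663  0.437  1.13   0.825]
```

Call:
jog_arm(steps=[{"dx": 0, "dy": 0.3, "dz": 0, "spin": 0}, {"dx": 0, "dy": 0.6, "dz": 0, "spin": 0}, {"dx": 0, "dy": 0.6, "dz": 0, "spin": 0}])

```text
time_s: 6.0
position: [601.3, 11.5, 193.3]
tcp_rot: [0.7, -0.099, 0.099, -0.7]
contact_force: [-0.3, 0.8, -2.9]
width: 0.522
```

Call:
jog_arm(steps=[{"dx": 0, "dy": 0.2, "dz": 0, "spin": 0}, {"dx": 0, "dy": 0.4, "dz": 0, "spin": 0}, {"dx": 0, "dy": 0.4, "dz": 0, "spin": 0}])

```text
time_s: 6.38
position: [601.3, 11.8, 189.3]
tcp_rot: [-0.7, 0.099, -0.099, 0.7]
contact_force: [-0.9, 1.5, -3.8]
width: 0.525
```

```bash
python3 st.py
```

```text
6.375 [601.325  11.812 189.332] mixer x,y 574.4646165027902 178.10491560583174 F [-0.889  1.507 -3.839] F mix -1.2714965016509532 1.2012431986502112 T [0.375 0.068 0.007] w 46.174317994890735
tool x [ 0.961 -0.277 -0.001] z [0.277 0.961 0.   ] ang z 73.93030841788787 q [ 0.481  0.555 -0.826  1.675  0.446  1.112  0.818]
```

Call:
jog_arm(steps=[{"dx": 0, "dy": 0.2, "dz": 0.1, "spin": 0}, {"dx": 0, "dy": 0.4, "dz": 0.1, "spin": 0}, {"dx": 0, "dy": 0.4, "dz": 0.1, "spin": 0}])

```text
time_s: 6.75
position: [602.0, 12.9, 185.7]
tcp_rot: [-0.7, 0.099, -0.099, 0.7]
contact_force: [-0.6, 2.1, -2.2]
width: 0.524
```

```bash
python3 st.py;  python3 look.py 5 190 150 320 260 180 140 300 250 3; python3 st.py
```

```text
6.75 [602.045  12.925 185.665] mixer x,y 574.8476365972549 179.37380102984918 F [-0.598  2.128 -2.205] F mix -1.1641859718578986 1.8784624121413176 T [0.623 0.011 0.004] w 46.11588108009765
tool x [ 0.961 -0.277  0.   ] z [0.277 0.961 0.001] ang z 73.93148615112227 q [ 0.478  0.559 -0.824  1.678  0.45   1.104  0.813]
6.85 [602.054  12.917 185.671] [-0.7    0.099 -0.099  0.7  ] [ 0.086  2.949 -2.352] [ 0.685 -0.079 -0.031] 0.5240785474077471 [ 0.478  0.559 -0.824  1.678  0.45   1.104  0.813]
6.85 [602.054  12.917 185.671] mixer x,y 574.8588348243275 179.36860541700588 F [ 0.086  2.949 -2.352] F mix -0.7353039583165174 2.857344611867085 T [ 0.685 -0.079 -0.031] w 46.11891217188174
tool x [ 0.961 -0.277  0.   ] z [0.277 0.961 0.001] ang z 73.92889855981863 q [ 0.478  0.559 -0.824  1.678  0.45   1.104  0.813]
```

View pics/v_5.png

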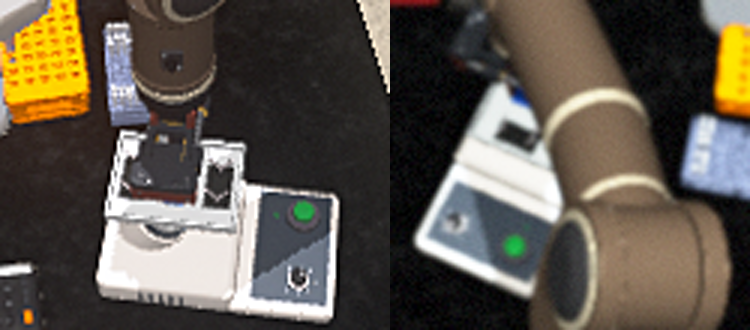

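Call:
jog_arm(steps=[{"dx": 0, "dy": 0, "dz": 0.15, "spin": 0}, {"dx": 0, "dy": 0, "dz": 0.3, "spin": 0}, {"dx": 0, "dy": 0, "dz": 0.3, "spin": 0}])

```text
time_s: 7.22
position: [602.7, 14.3, 185.5]
tcp_rot: [0.701, -0.099, 0.099, -0.7]
contact_force: [-1.2, -3.4, -1.3]
width: 0.526
```

```bash
python3 st.py
```

```text
7.225 [602.674  14.31  185.465] mixer x,y 575.068375539337 180.87945667133926 F [-1.159 -3.396 -1.319] F mix -0.1716964813790769 -3.5842912242298572 T [-0.755  0.089  0.019] w 46.26400867576455
tool x [ 0.961 -0.278  0.   ] z [ 0.278  0.961 -0.002] ang z 73.87422148715304 q [ 0.472  0.561 -0.822  1.676  0.452  1.107  0.808]
```

Call:
jog_arm(steps=[{"dx": -0.25, "dy": 0.01, "dz": -0.16, "spin": 0}, {"dx": -0.5, "dy": 0.02, "dz": -0.16, "spin": 0}, {"dx": -0.75, "dy": 0.04, "dz": -0.16, "spin": 0}, {"dx": -1.0, "dy": 0.07, "dz": -0.16, "spin": 0}, {"dx": -1.25, "dy": 0.11, "dz": -0.16, "spin": 0}, {"dx": -1.49, "dy": 0.16, "dz": -0.16, "spin": 0}, {"dx": -1.49, "dy": 0.16, "dz": -0.16, "spin": 0}], grip_force=10)

```text
time_s: 8.1
position: [587.7, 18.2, 184.0]
tcp_rot: [-0.7, 0.099, -0.099, 0.7]
contact_force: [1.7, -0.4, -2.6]
width: 0.523
```

```bash
python3 st.py;  python3 look.py 6 190 150 320 260 180 140 300 250 3; python3 st.py
```

```text
8.1 [587.671  18.158 184.047] mixer x,y 559.5861190158882 180.41540721501036 F [ 1.678 -0.403 -2.618] F mix 1.7240150534722816 0.07837375800986816 T [ 0.027 -0.49   0.008] w 46.00890713890736
tool x [ 0.961 -0.277 -0.   ] z [ 0.277  0.961 -0.   ] ang z 73.92674084954977 q [ 0.483  0.54  -0.832  1.714  0.443  1.087  0.801]
8.2 [587.741  18.095 184.024] [-0.7    0.099 -0.099  0.7  ] [ 0.746  0.518 -2.789] [ 0.074 -0.465  0.024] 0.5228314034021553 [ 0.483  0.54  -0.831  1.714  0.443  1.088  0.801]
8.2 [587.741  18.095 184.024] mixer x,y 559.6717805624365 180.37412747545736 F [ 0.746  0.518 -2.789] F mix 0.5734309412119439 0.7043048795782071 T [ 0.074 -0.465  0.024] w 46.009163499389665
tool x [ 0.961 -0.277 -0.   ] z [ 0.277  0.961 -0.   ] ang z 73.92012652492414 q [ 0.483  0.54  -0.831  1.714  0.443  1.088  0.801]
```

View pics/v_6.png

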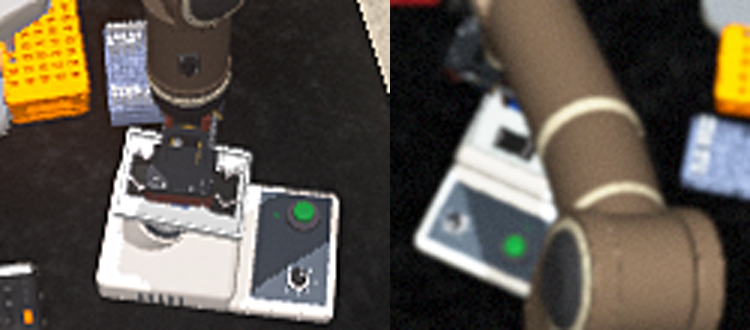

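Call:
jog_arm(steps=[{"dx": -0.24, "dy": 0.06, "dz": 0, "spin": 0}, {"dx": -0.48, "dy": 0.13, "dz": 0, "spin": 0}, {"dx": -0.71, "dy": 0.21, "dz": 0, "spin": 0}, {"dx": -0.95, "dy": 0.3, "dz": 0, "spin": 0}, {"dx": -1.18, "dy": 0.4, "dz": 0, "spin": 0}, {"dx": -1.42, "dy": 0.5, "dz": 0, "spin": 0}, {"dx": -1.65, "dy": 0.61, "dz": 0, "spin": 0}, {"dx": -1.65, "dy": 0.61, "dz": 0, "spin": 0}])

```text
time_s: 9.2
position: [571.8, 22.6, 177.9]
tcp_rot: [0.7, -0.099, 0.099, -0.7]
contact_force: [1.0, 0.1, -2.6]
width: 0.523
```

```bash
python3 st.py;  python3 look.py 7 190 150 320 260 180 140 300 250 3; python3 st.py
```

```text
9.2 [571.768  22.563 177.851] mixer x,y 543.0856400530946 180.23766229953605 F [ 1.007  0.106 -2.61 ] F mix 0.9382988217042293 0.3814183864165492 T [-0.069 -0.53   0.046] w 46.06642951138169
tool x [ 0.961 -0.277 -0.   ] z [ 0.277  0.961 -0.   ] ang z 73.91948704548707 q [ 0.489  0.522 -0.838  1.758  0.439  1.06   0.786]
9.3 [571.798  22.544 177.856] [ 0.7   -0.099  0.099 -0.7  ] [ 1.902 -0.336 -2.619] [-0.088 -0.487  0.021] 0.5237201027875382 [ 0.489  0.523 -0.838  1.758  0.439  1.06   0.786]
9.3 [571.798  22.544 177.856] mixer x,y 543.120086851248 180.2282287538855 F [ 1.902 -0.336 -2.619] F mix 1.9205396756363828 0.20439859920645506 T [-0.088 -0.487  0.021] w 46.08736904530336
tool x [ 0.961 -0.277 -0.001] z [ 0.277  0.961 -0.   ] ang z 73.91358361373145 q [ 0.489  0.523 -0.838  1.758  0.439  1.06   0.786]
```

View pics/v_7.png

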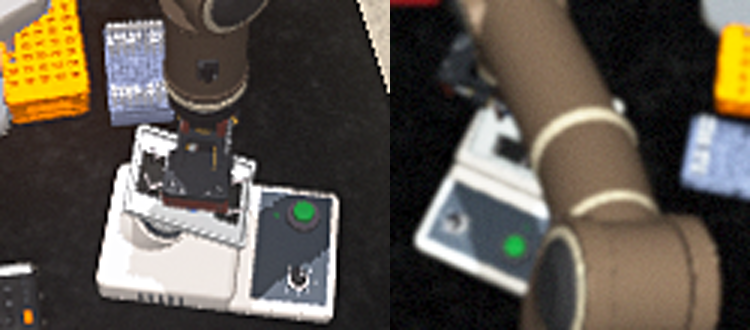

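Call:
jog_arm(steps=[{"dx": 0.1, "dy": 0.18, "dz": 0, "spin": 0}, {"dx": 0.19, "dy": 0.36, "dz": 0, "spin": 0}, {"dx": 0.28, "dy": 0.53, "dz": 0, "spin": 0}, {"dx": 0.28, "dy": 0.53, "dz": 0, "spin": 0}])

```text
time_s: 9.8
position: [574.7, 21.8, 172.4]
tcp_rot: [-0.7, 0.099, -0.099, 0.7]
contact_force: [0.2, -0.4, -2.7]
width: 0.521
```

```bash
python3 st.py
```

```text
9.8 [574.735  21.757 172.383] mixer x,y 546.1596323889572 180.28578052651167 F [ 0.238 -0.396 -2.718] F mix 0.33814508513749836 -0.31491991636595446 T [ 0.025 -0.356  0.016] w 45.86214786373726
tool x [ 0.961 -0.277 -0.   ] z [ 0.277  0.961 -0.   ] ang z 73.91546504898865 q [ 0.484  0.533 -0.832  1.757  0.447  1.053  0.783]
```

Call:
jog_arm(steps=[{"dx": 0.1, "dy": 0.18, "dz": 0, "spin": 0}, {"dx": 0.19, "dy": 0.36, "dz": 0, "spin": 0}, {"dx": 0.19, "dy": 0.36, "dz": 0, "spin": 0}])

```text
time_s: 10.18
position: [576.6, 21.2, 168.8]
tcp_rot: [0.7, -0.099, 0.099, -0.7]
contact_force: [0.9, -0.0, -3.3]
width: 0.523
```

```bash
python3 st.py
```

```text
10.175 [576.575  21.16  168.812] mixer x,y 548.0932140400591 180.22248353646862 F [ 0.908 -0.013 -3.277] F mix 0.8762065018296237 0.23955652123150672 T [-0.013 -0.251 -0.035] w 46.03684866369078
tool x [ 0.961 -0.277 -0.   ] z [ 0.277  0.961 -0.   ] ang z 73.90781493175028 q [ 0.481  0.539 -0.829  1.756  0.452  1.048  0.781]
```

Call:
jog_arm(steps=[{"dx": 0.1, "dy": 0.18, "dz": 0, "spin": 0}, {"dx": 0.19, "dy": 0.36, "dz": 0, "spin": 0}, {"dx": 0.19, "dy": 0.36, "dz": 0, "spin": 0}])

```text
time_s: 10.55
position: [577.8, 21.0, 165.6]
tcp_rot: [0.7, -0.099, 0.098, -0.7]
contact_force: [-3.7, 0.6, 2.3]
width: 0.521
```

```bash
python3 st.py;  python3 look.py 8 190 150 320 260 180 140 300 250 3; python3 st.py
```

```text
10.55 [577.781  21.039 165.557] mixer x,y 549.2860228467799 180.44071761131372 F [-3.68   0.645  2.332] F mix -3.7150331570300104 -0.40061966006481387 T [ 0.123  0.845 -0.055] w 45.81411710309432
tool x [ 0.961 -0.277 -0.001] z [ 0.277  0.961 -0.   ] ang z 73.93219284843055 q [ 0.478  0.545 -0.826  1.755  0.456  1.045  0.779]
10.65 [577.765  21.035 165.519] [ 0.7   -0.099  0.098 -0.7  ] [-5.775  0.9    3.08 ] [ 0.2    1.029 -0.052] 0.5258956124345817 [ 0.478  0.545 -0.826  1.756  0.456  1.045  0.779]
10.65 [577.765  21.035 165.519] mixer x,y 549.2710202948343 180.43259232202305 F [-5.775  0.9    3.08 ] F mix -5.798019065539375 -0.7364533973190401 T [ 0.2    1.029 -0.052] w 46.27881389424319
tool x [ 0.961 -0.277 -0.001] z [ 0.277  0.961 -0.   ] ang z 73.93649487954795 q [ 0.478  0.545 -0.826  1.756  0.456  1.045  0.779]
```

View pics/v_8.png

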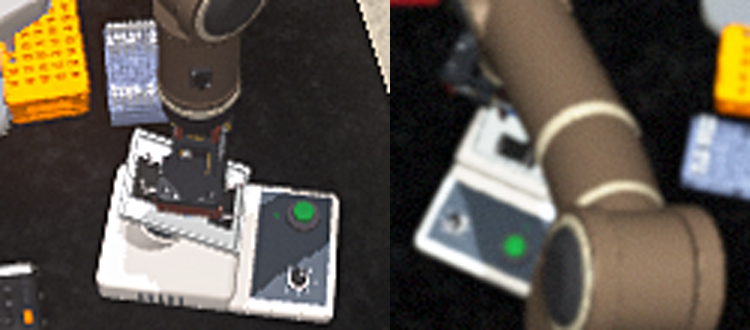

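```bash
cat > tilt.py <<'E'
import sys
from h import *
from scipy.spatial.transform import Rotation as Ro
from scipy.optimize import least_squares
tag=sys.argv[1]; s=cv2.imread(f"pics/scene_{tag}.png")
S=bot.sense(); R=Ro.from_quat(S['tcp_rot']).as_matrix(); p=S['position']
X,Y,Z=R[:,0],R[:,2],np.array([0,0,1.])
def corners(th,p): 
    ax=np.cos(th)*Z-np.sin(th)*X; xx=np.cos(th)*X+np.sin(th)*Z
    return [p+xx*a*73+Y*b*56-ax*21.7 for a,b in((1,1),(-1,1),(-1,-1),(1,-1))]
im=cv2.resize(s[165:245,215:285],None,fx=9,fy=9,interpolation=2)
for th,c in((28,(0,255,0)),(22,(0,0,255))):
    q=((proj("scene",corners(np.radians(th),p))-[215,165]+.5)*9).round().astype(int); print(th,q.tolist())
    for u in q: cv2.circle(im,tuple(map(int,u)),4,c,1)
cv2.imwrite(f"pics/tilt_{tag}.png",im)
E
python3 tilt.py 8
```

```text
28 [[143, 498], [492, 626], [519, 375], [190, 244]]
22 [[141, 509], [507, 620], [533, 369], [188, 256]]
```

View pics/tilt_8.png

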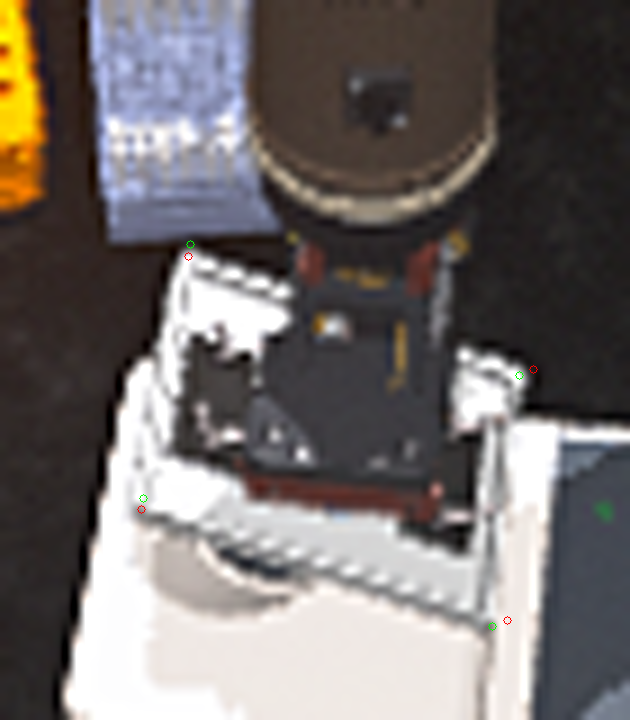

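Call:
jog_arm(steps=[{"dx": -0.2, "dy": 0, "dz": 0, "spin": 0}, {"dx": -0.4, "dy": 0, "dz": 0, "spin": 0}, {"dx": -0.4, "dy": 0, "dz": 0, "spin": 0}])

```text
time_s: 11.02
position: [575.2, 21.5, 165.5]
tcp_rot: [-0.7, 0.099, -0.1, 0.7]
contact_force: [2.9, -0.7, -2.0]
width: 0.52
```

```bash
python3 st.py
```

```text
11.025 [575.177  21.507 165.543] mixer x,y 546.6540620747004 180.16869133897052 F [ 2.899 -0.713 -2.03 ] F mix 2.9830419855965995 0.118436501042871 T [-0.139 -0.892  0.06 ] w 45.725751606537855
tool x [ 0.961 -0.277  0.001] z [0.277 0.961 0.   ] ang z 73.89079850980079 q [ 0.481  0.54  -0.827  1.764  0.455  1.039  0.777]
```

Call:
jog_arm(steps=[{"dx": 0.15, "dy": 0.18, "dz": 0, "spin": 0}, {"dx": 0.25, "dy": 0.36, "dz": 0, "spin": 0}, {"dx": 0.25, "dy": 0.36, "dz": 0, "spin": 0}])

```text
time_s: 11.4
position: [575.6, 21.6, 161.7]
tcp_rot: [0.7, -0.1, 0.098, -0.7]
contact_force: [-5.0, -0.1, 4.1]
width: 0.521
```

```bash
python3 st.py
```

```text
11.4 [575.558  21.632 161.72 ] mixer x,y 546.9850858786766 180.39447504960785 F [-5.032 -0.11   4.128] F mix -4.804056438684569 -1.5013685383229356 T [0.062 0.973 0.03 ] w 45.823585598998704
tool x [ 0.961 -0.277 -0.003] z [ 0.277  0.961 -0.001] ang z 73.94541508098385 q [ 0.477  0.547 -0.824  1.763  0.458  1.039  0.775]
```

```bash
python3 look.py 9 190 150 320 260 180 140 300 250 3; python3 tilt.py 9
```

```text
11.5 [575.547  21.637 161.733] [ 0.7   -0.1    0.098 -0.7  ] [-6.191  0.163  4.207] [ 0.045  0.92  -0.041] 0.5226914400955418 [ 0.477  0.547 -0.824  1.763  0.458  1.038  0.775]
28 [[150, 504], [498, 631], [525, 381], [196, 251]]
22 [[148, 515], [512, 625], [539, 374], [194, 262]]
```

View pics/tilt_9.png

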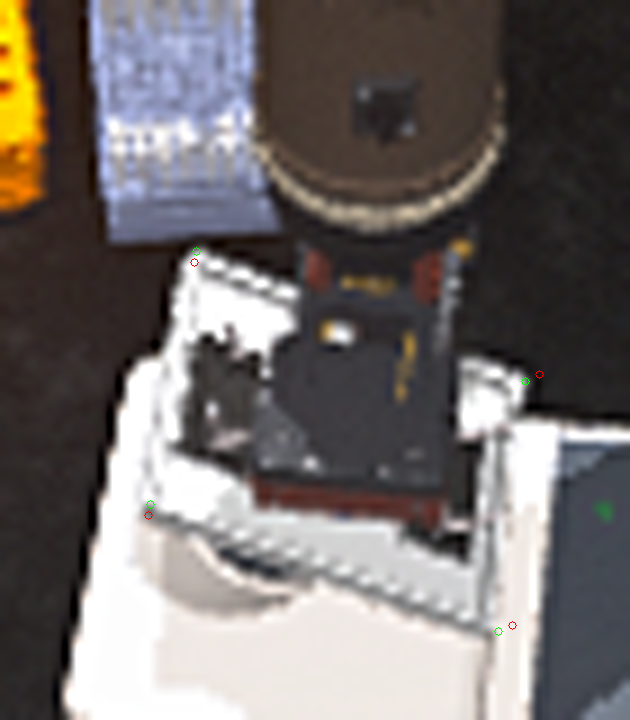

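Call:
jog_arm(steps=[{"dx": 0.05, "dy": 0.15, "dz": 0, "spin": 0.06}, {"dx": 0.05, "dy": 0.2, "dz": 0, "spin": 0.13}, {"dx": 0.05, "dy": 0.2, "dz": 0, "spin": 0.2}, {"dx": 0.05, "dy": 0.2, "dz": 0, "spin": 0.26}, {"dx": 0.05, "dy": 0.2, "dz": 0, "spin": 0.26}])

```text
time_s: 12.12
position: [577.3, 22.6, 160.7]
tcp_rot: [-0.681, 0.188, -0.188, 0.682]
contact_force: [-2.9, 1.5, 7.5]
width: 0.562
```

```bash
python3 st.py
```

```text
12.125 [577.338  22.601 160.694] mixer x,y 548.4268524451829 181.81916435493793 F [-2.88   1.48   7.468] F mix -3.1770813784565806 0.6231169785060063 T [0.687 0.407 0.503] w 49.471611385644145
tool x [ 0.858 -0.514 -0.   ] z [0.514 0.858 0.001] ang z 59.08327804262671 q [ 0.436  0.529 -0.763  1.765  0.421  1.018  0.546]
```

Call:
jog_arm(steps=[{"dx": 0, "dy": 0, "dz": 0, "spin": -0.07}, {"dx": 0, "dy": 0, "dz": 0, "spin": -0.14}, {"dx": 0, "dy": 0, "dz": 0, "spin": -0.2}, {"dx": 0, "dy": 0, "dz": 0, "spin": -0.26}, {"dx": 0, "dy": 0, "dz": 0, "spin": -0.26}])

```text
time_s: 12.75
position: [577.4, 20.9, 159.8]
tcp_rot: [0.7, -0.099, 0.099, -0.7]
contact_force: [-0.7, -0.9, 2.0]
width: 0.53
```

```bash
python3 st.py; python3 look.py 10 190 150 320 260 180 140 300 250 3; python3 tilt.py 10
```

```text
12.75 [577.369  20.875 159.844] mixer x,y 548.9352451322501 180.169234472574 F [-0.741 -0.851  2.001] F mix -0.4758600791395694 -1.0229903273247314 T [-0.226 -0.039 -0.036] w 46.600648637316965
tool x [ 0.961 -0.278 -0.   ] z [ 0.278  0.961 -0.   ] ang z 73.87336372520295 q [ 0.476  0.55  -0.822  1.763  0.462  1.034  0.773]
12.85 [577.412  20.888 159.885] [ 0.7   -0.099  0.099 -0.7  ] [-0.162 -1.568  2.683] [-0.265 -0.017 -0.028] 0.5302512833396551 [ 0.476  0.55  -0.822  1.763  0.462  1.033  0.773]
28 [[144, 505], [492, 633], [520, 383], [192, 252]]
22 [[142, 515], [507, 627], [534, 376], [190, 263]]
```

View pics/tilt_10.png

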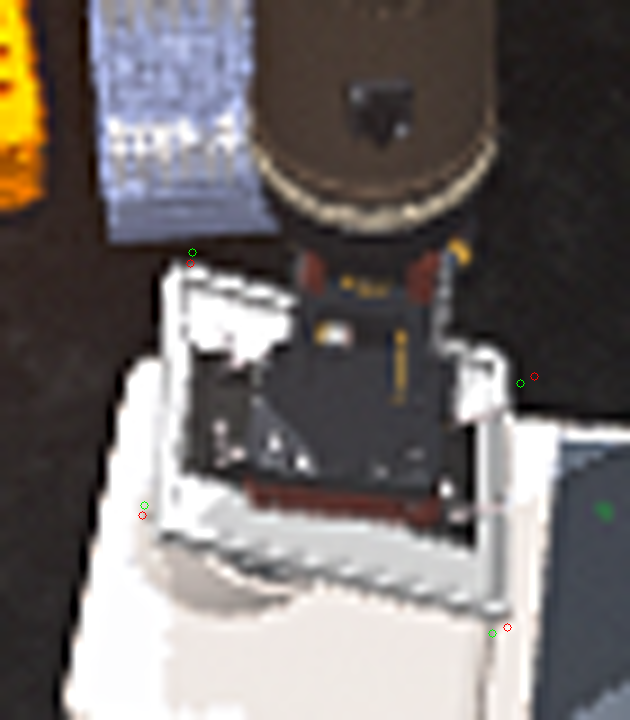

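```bash
cat > fit.py <<'E'
import sys
from h import *
from scipy.optimize import least_squares
def fit(px,free_xy=True):
    a=np.radians(-16.1); X=np.array([np.cos(a),np.sin(a),0]); Y=np.array([-X[1],X[0],0]); Z=np.array([0,0,1.])
    px=np.array(px,float)
    def pts(v):
        phi,h,th,ox=v; ax=np.cos(th)*Z-np.sin(th)*X; xx=np.cos(th)*X+np.sin(th)*Z
        u=np.cos(phi)*xx+np.sin(phi)*Y; w=-np.sin(phi)*xx+np.cos(phi)*Y
        O=np.array([611.5,9.5,93.5])+X*ox+ax*(h+50)
        return [O+u*p*73+w*q*56 for p,q in((1,1),(-1,1),(-1,-1),(1,-1))]
    r=least_squares(lambda v:np.r_[(proj("scene",pts(v))-px).ravel(),(v[2]-.4887)/.04,(v[3])/2.],[0,5,.4887,0])
    print("phi",np.degrees(r.x[0]).round(1),"h",r.x[1].round(1),"tilt",np.degrees(r.x[2]).round(1),"ox",r.x[3].round(1),"res px",np.abs((proj("scene",pts(r.x))-px)).max().round(2))
if __name__=="__main__":
    f=lambda L:[(u/9+215-.5,v/9+165-.5) for u,v in L]
    print("8");fit(f([(140,512),(492,628),(525,372),(185,250)]))
    print("9");fit(f([(148,515),(495,632),(525,380),(190,250)]))
    print("10");fit(f([(165,537),(510,612),(500,352),(170,265)]))
E
python3 fit.py
```

```text
8
phi 1.0 h 3.1 tilt 27.2 ox -0.4 res px 0.92
9
phi 1.1 h 2.0 tilt 28.4 ox -1.1 res px 0.87
10
phi 8.6 h 2.6 tilt 28.6 ox -0.1 res px 0.24
```

Call:
jog_arm(steps=[{"dx": 0.1, "dy": 0.18, "dz": 0, "spin": 0}, {"dx": 0.19, "dy": 0.36, "dz": 0, "spin": 0}, {"dx": 0.19, "dy": 0.36, "dz": 0, "spin": 0}])

```text
time_s: 13.22
position: [579.5, 20.4, 157.4]
tcp_rot: [0.7, -0.099, 0.1, -0.7]
contact_force: [-3.7, -1.7, 11.9]
width: 0.529
```

```bash
python3 st.py
```

```text
13.225 [579.469  20.418 157.424] mixer x,y 551.0795610607134 180.31197396043717 F [-3.687 -1.716 11.861] F mix -3.066727336437296 -2.6710032565768995 T [-0.545  0.713  0.041] w 46.52711450441688
tool x [ 0.961 -0.278  0.001] z [ 0.278  0.961 -0.001] ang z 73.86797889461633 q [ 0.473  0.555 -0.818  1.761  0.467  1.031  0.771]
```

```bash
python3 look.py 11 190 150 320 260 180 140 300 250 3; python3 tilt.py 11
```

```text
13.325 [579.445  20.379 157.394] [ 0.7   -0.099  0.1   -0.7  ] [-3.256 -2.408 11.324] [-0.507  0.701  0.066] 0.5334911512930504 [ 0.473  0.555 -0.818  1.761  0.467  1.031  0.771]
28 [[139, 508], [486, 635], [514, 386], [186, 255]]
22 [[137, 518], [501, 629], [528, 379], [184, 266]]
```

View pics/tilt_11.png

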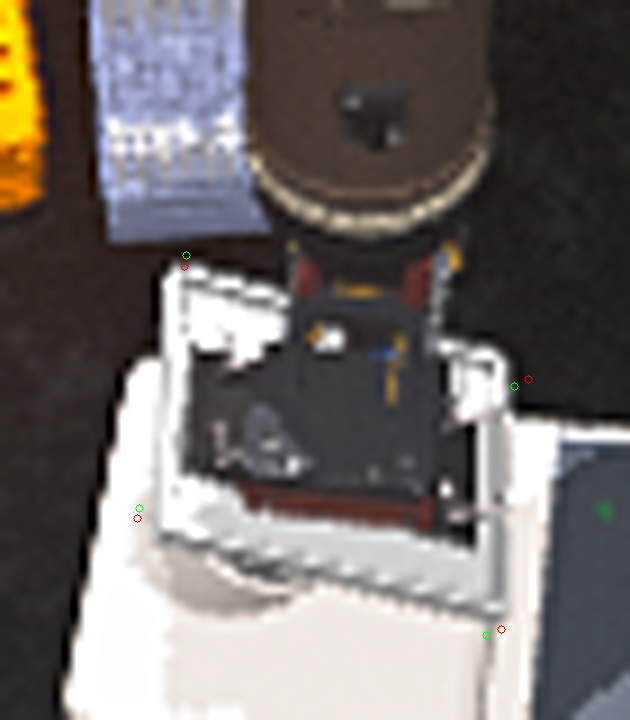

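Call:
jog_arm(steps=[{"dx": 0, "dy": -0.2, "dz": 0, "spin": 0}, {"dx": 0, "dy": -0.2, "dz": 0, "spin": 0}, {"dx": 0, "dy": -0.2, "dz": 0, "spin": 0}, {"dx": 0, "dy": -1, "dz": 0, "spin": 0}, {"dx": 0, "dy": -3, "dz": 0, "spin": 0}, {"dx": 0, "dy": -6, "dz": 0, "spin": 0}], gripper=-0.36)

```text
time_s: 14.08
position: [579.1, 20.5, 217.5]
tcp_rot: [-0.7, 0.099, -0.099, 0.7]
contact_force: [0.5, -0.2, 0.2]
width: 0.678
```

```bash
python3 st.py
```

```text
14.075 [579.092  20.522 217.545] mixer x,y 550.6885658935311 180.30797354526592 F [ 0.454 -0.167  0.188] F mix 0.48238919950862386 -0.0340977200401181 T [ 0.01  -0.143 -0.002] w 59.69941806312377
tool x [ 0.961 -0.277 -0.001] z [0.277 0.961 0.   ] ang z 73.92186569623522 q [ 0.504  0.493 -0.857  1.697  0.405  1.139  0.823]
```

Call:
jog_arm(steps=[{"dx": -1, "dy": -1, "dz": 2.5, "spin": 0.18}, {"dx": -3.5, "dy": -1, "dz": 6.5, "spin": 0.36}, {"dx": -6.5, "dy": -1, "dz": 12, "spin": 0.54}, {"dx": -9.5, "dy": 0, "dz": 17, "spin": 0.72}, {"dx": -12.0, "dy": 2, "dz": 22, "spin": 0.9}, {"dx": -12.65, "dy": 3, "dz": 24, "spin": 1.08}, {"dx": -12.65, "dy": 4, "dz": 24, "spin": 1.26}, {"dx": -12.65, "dy": 5, "dz": 24, "spin": 1.446}], gripper=0.09)

```text
time_s: 15.08
position: [524.3, 287.3, 167.4]
tcp_rot: [-0.458, 0.539, -0.538, 0.459]
contact_force: [-0.8, -0.5, 0.7]
width: 0.454
```

```bash
python3 st.py; python3 look.py 12 210 165 290 245 190 150 270 240 4; python3 - <<'E'
from h import *
s=cv2.imread("pics/scene_12.png");t=cv2.imread("pics/top_12.png")
crop(s,215,165,285,245,9,"pics/tray_s12.png"); crop(t,195,145,265,215,9,"pics/tray_t12.png")
E
```

```text
15.075 [524.303 287.251 167.408] mixer x,y 424.0805602642042 421.3812721222863 F [-0.793 -0.48   0.686] F mix -0.6288483098226149 -0.6807223146564083 T [-0.051 -0.03   0.007] w 39.91504582780907
tool x [-0.16  -0.987 -0.001] z [ 0.987 -0.16   0.001] ang z -9.210509454721604 q [-0.183  0.496 -0.546  1.719  0.297  1.008 -0.996]
15.175 [523.99  286.453 166.74 ] [ 0.459 -0.538  0.538 -0.459] [-0.293 -0.776 -0.034] [-0.077 -0.012  0.017] 0.4577536438233802 [-0.182  0.497 -0.546  1.72   0.297  1.008 -0.992]
```

View pics/tray_s12.png

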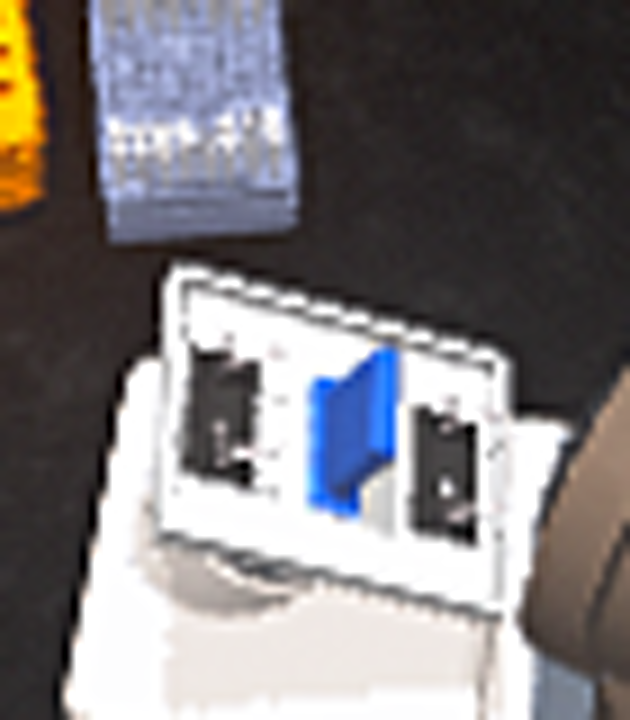

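View pics/tray_t12.png

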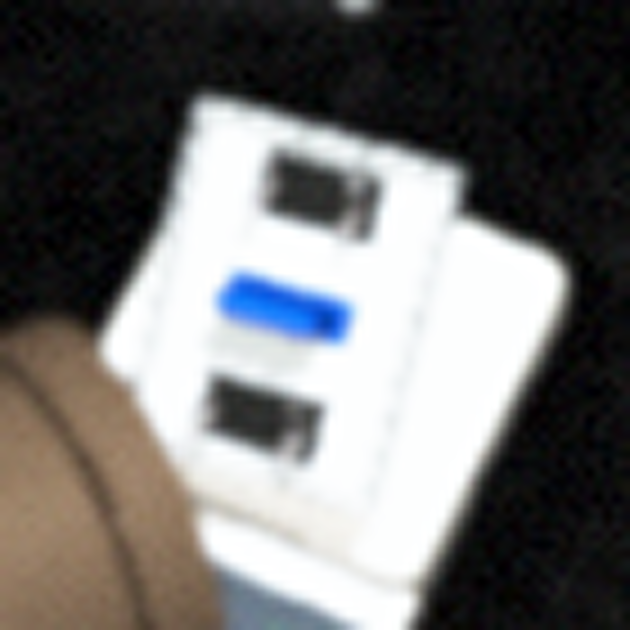

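```bash
cat > pads.py <<'E'
import sys
from h import *
tag=sys.argv[1]
s=cv2.imread(f"pics/scene_{tag}.png");t=cv2.imread(f"pics/top_{tag}.png")
def pads(im,roi,thr,A):
    x0,y0,x1,y1=roi; g=cv2.cvtColor(im,cv2.COLOR_BGR2GRAY)[y0:y1,x0:x1]
    m=(g<thr).astype(np.uint8); n,l,st,c=cv2.connectedComponentsWithStats(m); o=[]
    for i in range(1,n):
        if A[0]<st[i,4]<A[1] and st[i,0]>0 and st[i,1]>0 and st[i,0]+st[i,2]<x1-x0 and st[i,1]+st[i,3]<y1-y0:
            ct=max(cv2.findContours((l==i).astype(np.uint8),0,cv2.CHAIN_APPROX_NONE)[0],key=len)
            r=cv2.minAreaRect(ct); o.append((c[i]+[x0,y0],st[i,4],np.array(r[0])+[x0,y0]))
    return o
a=pads(s,(234,198,272,228),110,(30,200)); b=pads(t,(214,158,242,200),110,(30,200))
for q in(a,b): print([(x[0].round(2),x[1],x[2].round(2)) for x in q])
a=sorted(a,key=lambda v:v[0][0]); b=sorted(b,key=lambda v:v[0][1])
P=[]
if len(a)>=2 and len(b)>=2:
  for u,v in((a[0],b[0]),(a[-1],b[-1])):
    for k in(0,2): p,g=tri(u[k],v[k]); print("pad",p.round(1),g.round(1)); P.append(p)
  up=(P[0]+P[1])/2; dn=(P[2]+P[3])/2; d=up-dn; print("centre",(up+dn)/2,"dist",np.linalg.norm(d),"elev",np.degrees(np.arcsin(d[2]/np.linalg.norm(d))),"az",np.degrees(np.arctan2(d[1],d[0])))
E
python3 pads.py 12; python3 - <<'E'
from h import *
f=lambda u,v:(u/9+215-.5,v/9+165-.5); g=lambda u,v:(u/9+195-.5,v/9+145-.5)
for a,b in((f(173,262),g(467,165)),(f(160,537),g(200,97)),(f(503,355),g(372,560))): print(tri(a,b))
from fit import fit
fit([f(160,537),f(503,612),f(503,355),f(173,262)])
E
```

```text
[(array([238.97, 210.42]), np.int32(92), array([239.06, 210.87])), (array([253.77, 212.65]), np.int32(98), array([254. , 212.5])), (array([263.86, 217.13]), np.int32(85), array([264. , 217.5]))]
[(array([229.77, 166.1 ]), np.int32(60), array([230.05, 166.35])), (array([226.87, 178.65]), np.int32(31), array([226.65, 178.55])), (array([223.42, 190.67]), np.int32(57), array([223.65, 191.05]))]
pad [631.4  10.1 159. ] 0.6
pad [631.5   9.5 155.6] 0.3
pad [547.8  22.4 113.6] 0.9
pad [547.4  21.9 110.3] 1.5
centre [589.547  15.965 134.643] dist 96.12780049138391 elev 28.15015865708358 az -8.371038097642163
(array([642.976, -49.189, 178.55 ]), np.float64(4.144487640746062))
(array([661.418,  64.727, 170.331]), np.float64(1.8105238473787537))
(array([506.113, -35.825,  92.152]), np.float64(14.044279664002215))
phi 7.6 h 2.0 tilt 28.5 ox -0.0 res px 0.57
```

```bash
python3 - <<'E'
from h import *
s=cv2.imread("pics/scene0.png");t=cv2.imread("pics/top0.png")
def g(im,x0,y0,n,f,lo,hi):
    a=im[y0:y0+n,x0:x0+n].astype(float); a=np.clip((a-lo)/(hi-lo)*255,0,255).astype(np.uint8)
    a=cv2.resize(a,None,fx=f,fy=f,interpolation=cv2.INTER_CUBIC)
    for k in range(0,n,4):
        cv2.putText(a,str(x0+k),(int((k+.5)*f)-8,9),0,.32,(0,0,255),1); cv2.putText(a,str(y0+k),(0,int((k+.5)*f)+3),0,.32,(0,0,255),1)
    return a
cv2.imwrite("pics/col.png",np.hstack([g(s,228,206,28,14,60,255),g(t,217,162,28,14,140,255)]))
E
```

```text
(no output)
```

View pics/col.png

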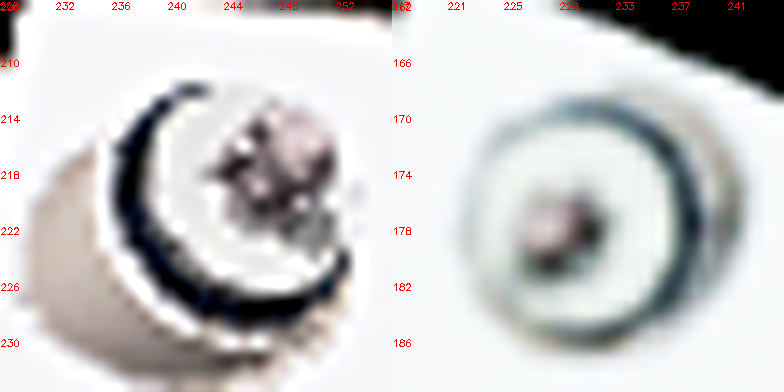

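```bash
python3 - <<'E'
from h import *
for a,b in(((245.5,218.9),(229.3,177.3)),((245.8,218.6),(229.3,177.3)),((245.2,218.9),(229.5,177.5)),((246,218.3),(229.2,177.2))): print(tri(a,b))
# predicted projection of home seat hypotheses from pads: A (h=0) and B (18mm lower)
ax=np.array([-.451,.130,.883]); c=np.array([589.55,15.97,134.64]); a=np.radians(-16.1); X=np.array([np.cos(a),np.sin(a),0]); Y=np.array([-X[1],X[0],0]); xx=np.cos(.4887)*X+np.sin(.4887)*np.array([0,0,1])
for h in(0,5,18):
    S=c-ax*(40+h); print(h,S,proj("scene",[S,S+ax*33]).round(1).tolist(),proj("top",[S,S+ax*33]).round(1).tolist())
    C=[S+29*(np.cos(k)*xx+np.sin(k)*Y) for k in np.linspace(0,2*np.pi,72)]
    for n in("scene","top"): q=proj(n,C); print(n,"x",q[:,0].min().round(1),q[:,0].max().round(1),"y",q[:,1].min().round(1),q[:,1].max().round(1))
E
```

```text
(array([610.602,  11.181,  98.849]), np.float64(0.144673500919437))
(array([609.673,  11.076, 100.708]), np.float64(0.27583190080021164))
(array([611.123,  10.252,  96.935]), np.float64(1.152952931132219))
(array([609.021,  11.292, 103.051]), np.float64(0.42691390235248516))
0 [607.59  10.77  99.32] [[246.3, 218.6], [250.7, 214.8]] [[229.3, 178.0], [227.1, 178.5]]
scene x 238.9 253.6 y 211.1 226.3
top x 221.9 236.7 y 170.4 185.6
5 [609.845  10.12   94.905] [[245.7, 219.2], [250.0, 215.4]] [[229.6, 177.9], [227.5, 178.4]]
scene x 238.3 253.0 y 211.7 226.8
top x 222.2 237.0 y 170.3 185.5
18 [615.708   8.43   83.426] [[244.1, 220.6], [248.3, 216.9]] [[230.4, 177.7], [228.3, 178.2]]
scene x 236.7 251.3 y 213.2 228.2
top x 223.1 237.8 y 170.1 185.2
```

Call:
jog_arm(steps=[{"dx": 3, "dy": -4, "dz": 1, "spin": 0}, {"dx": 8, "dy": -5, "dz": 2.8, "spin": 0}, {"dx": 14, "dy": -5, "dz": 4.9, "spin": 0}, {"dx": 19.5, "dy": -5, "dz": 6.8, "spin": 0}, {"dx": 24, "dy": -4.5, "dz": 8.3, "spin": 0}, {"dx": 25.4, "dy": -4, "dz": 8.8, "spin": 0}, {"dx": 25.4, "dy": -3.6, "dz": 8.8, "spin": 0}], gripper=1, grip_force=10)

```text
time_s: 16.05
position: [572.0, 21.2, 202.8]
tcp_rot: [0.459, -0.537, 0.537, -0.46]
contact_force: [-0.6, 0.9, 1.0]
width: 0.004
```

Call:
jog_arm(steps=[{"dx": 0, "dy": 0.4, "dz": 0, "spin": 0}, {"dx": 0, "dy": 0.8, "dz": 0, "spin": 0}, {"dx": 0, "dy": 0.8, "dz": 0, "spin": 0}])

```text
time_s: 16.42
position: [571.8, 23.5, 194.6]
tcp_rot: [-0.46, 0.537, -0.537, 0.461]
contact_force: [-0.1, 1.3, 2.2]
width: 0.003
```

```bash
python3 st.py
```

```text
16.425 [571.839  23.518 194.642] mixer x,y 542.8890414954353 181.1749753778057 F [-0.098  1.268  2.177] F mix -0.4458589644018631 1.1914906802921366 T [ 0.177  0.017 -0.012] w 0.25236572031304394
tool x [-0.152 -0.988 -0.001] z [ 0.988 -0.152  0.001] ang z -8.766976336751563 q [ 0.257  0.415 -0.502  1.757  0.228  1.027 -0.48 ]
```

Call:
jog_arm(steps=[{"dx": 0, "dy": 0.3, "dz": 0, "spin": 0}, {"dx": 0, "dy": 0.6, "dz": 0, "spin": 0}, {"dx": 0, "dy": 0.6, "dz": 0, "spin": 0}])

```text
time_s: 16.8
position: [572.5, 23.5, 193.3]
tcp_rot: [0.459, -0.536, 0.538, -0.461]
contact_force: [-13.2, -0.6, 37.6]
width: 0.003
```

```bash
python3 st.py; python3 look.py 13 210 165 290 245 190 150 270 240 4;python3 tilt.py 13
```

```text
16.8 [572.545  23.54  193.315] mixer x,y 543.5612288798112 181.39179454507678 F [-13.247  -0.586  37.644] F mix -12.565082905055732 -4.236791070948624 T [-0.185  2.888 -0.041] w 0.2614747606728112
tool x [-0.153 -0.988 -0.   ] z [ 0.988 -0.153  0.004] ang z -8.814576348692157 q [ 0.256  0.416 -0.501  1.759  0.231  1.021 -0.484]
16.9 [572.57   23.536 193.335] [ 0.459 -0.536  0.538 -0.461] [-13.166  -0.375  37.805] [-0.098  2.903 -0.005] 0.001364322974326041 [ 0.256  0.416 -0.501  1.759  0.231  1.021 -0.484]
28 [[231, 184], [231, 576], [534, 575], [530, 184]]
22 [[232, 194], [230, 581], [535, 580], [529, 193]]
```

View pics/tilt_13.png

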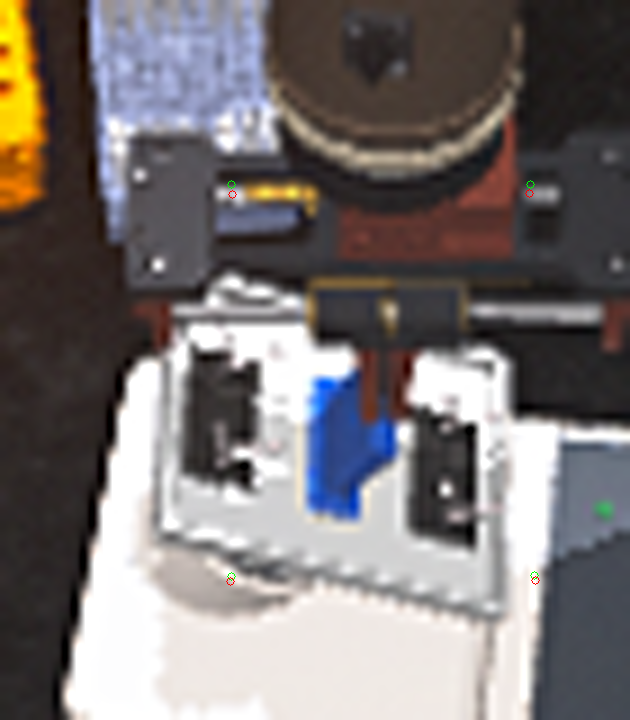

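```bash
cat > tubes.py <<'E'
import sys
from h import *
def run(tags,tagt):
    s=cv2.imread(f"pics/scene{tags}.png");t=cv2.imread(f"pics/top{tagt}.png")
    for n,im,roi,skip in(("scene",s,(240,265,330,326),0),("top",t,(135,168,185,228),0)):
        x0,y0,x1,y1=roi; v=im[y0:y1,x0:x1].max(2); m=(v>80).astype(np.uint8); k,l,st,c=cv2.connectedComponentsWithStats(m)
        for i in range(1,k):
            if 50<st[i,4]<160:
                ys,xs=np.nonzero(l==i); P=np.stack([xs+x0,ys+y0],1).astype(np.float32); W=v[ys,xs].astype(float)
                w=np.array([plane(n,p,6.5)[:2] for p in P]); c0=w.mean(0); d=np.linalg.svd(w-c0)[2][0]; d=d*np.sign(d[1]); q=(w-c0)@d
                lo,hi=q.min(),q.max(); print(n,st[i,4],"centroid",c0.round(1),"ang",np.degrees(np.arctan2(d[1],d[0])).round(1),"len",(hi-lo).round(1),"midext",(c0+d*(lo+hi)/2).round(1),"pix",P.mean(0).round(1))
run(sys.argv[1],sys.argv[2])
E
python3 tubes.py 0 0
```

```text
scene 109 centroid [439.4 267.9] ang 80.7 len 83.3 midext [438.9 265. ] pix [307.1 290.7]
scene 85 centroid [523.3 288.1] ang 79.1 len 84.3 midext [522.5 284. ] pix [284.1 300.6]
scene 99 centroid [587.4 319.3] ang 102.0 len 84.4 midext [588.1 316.1] pix [266.8 313.1]
scene 52 centroid [663.3 326.5] ang 159.8 len 30.5 midext [662.9 326.6] pix [244.1 319. ]
top 101 centroid [589.4 316.2] ang 101.8 len 89.8 midext [589.5 315.9] pix [154.9 180.3]
top 104 centroid [524.2 286.3] ang 79.1 len 91.5 midext [524.2 286.6] pix [158.6 196.4]
top 118 centroid [440.7 268.3] ang 79.2 len 91.4 midext [440.7 268.2] pix [158.5 216.9]
```

Call:
jog_arm(steps=[{"dx": 0, "dy": -1.5, "dz": 0, "spin": 0}, {"dx": -2, "dy": -4, "dz": -0.7, "spin": 0}, {"dx": -7, "dy": -4, "dz": -2.5, "spin": 0.04}, {"dx": -13, "dy": -3, "dz": -4.6, "spin": 0.04}, {"dx": -19, "dy": 0, "dz": -6.7, "spin": 0.04}, {"dx": -24, "dy": 4, "dz": -8.5, "spin": 0.04}, {"dx": -25.1, "dy": 8, "dz": -8.85, "spin": 0.04}, {"dx": -25.1, "dy": 9, "dz": -8.85, "spin": 0.04}], gripper=0.09)

```text
time_s: 17.9
position: [520.3, 284.9, 95.2]
tcp_rot: [-0.452, 0.546, -0.545, 0.448]
contact_force: [-0.7, -1.1, 0.4]
width: 0.452
```

```bash
python3 st.py; python3 look.py 14 240 240 330 330 130 160 230 250 4; python3 st.py; python3 pads.py 14
```

```text
17.9 [520.31  284.876  95.15 ] mixer x,y 420.9022319206614 417.99266634590606 F [-0.675 -1.099  0.412] F mix -0.3437623118632368 -1.2427576362273864 T [-0.092 -0.059  0.021] w 39.73752781941055
tool x [-0.19  -0.982  0.002] z [ 0.982 -0.19  -0.005] ang z -10.941215812809023 q [-0.208  0.578 -0.513  1.784  0.354  0.878 -1.073]
18.0 [522.85  282.48   97.272] [-0.45   0.546 -0.546  0.448] [ 0.75  -0.395  0.016] [-0.05  -0.129  0.025] 0.45100599022063953 [-0.204  0.575 -0.512  1.782  0.353  0.879 -1.072]
18.0 [522.85  282.48   97.272] mixer x,y 424.0074282439555 416.39438528601056 F [ 0.75  -0.395  0.016] F mix 0.8297174689153507 -0.1713868104613544 T [-0.05  -0.129  0.025] w 39.68852713941628
tool x [-0.194 -0.981  0.002] z [ 0.981 -0.194 -0.002] ang z -11.194909282625792 q [-0.204  0.575 -0.512  1.782  0.353  0.879 -1.072]
[(array([239.04, 210.36]), np.int32(91), array([239.09, 210.88])), (array([253.52, 212.92]), np.int32(93), array([254., 213.])), (array([263.86, 217.21]), np.int32(86), array([264. , 217.5]))]
[(array([229.85, 166.1 ]), np.int32(60), array([230.25, 166.25])), (array([226.94, 178.72]), np.int32(32), array([226.6, 178.7])), (array([223.32, 190.62]), np.int32(56), array([223.5, 191. ]))]
pad [631.2   9.8 159.1] 0.3
pad [631.8   9.1 155.4] 1.2
pad [547.9  22.8 113.7] 0.9
pad [547.4  22.3 110.9] 1.3
centre [589.578  16.009 134.785] dist 96.01719747447802 elev 27.873309846669923 az -8.866232430460006
```

View pics/v_14.png

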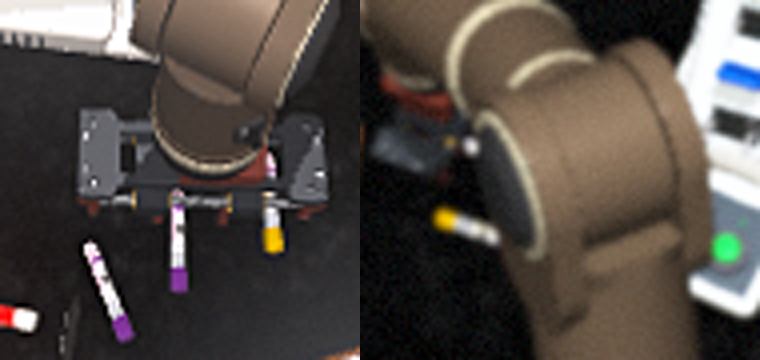

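Call:
jog_arm(steps=[{"dx": -0.3, "dy": 2.5, "dz": 0, "spin": 0}, {"dx": -0.3, "dy": 5, "dz": 0, "spin": 0}, {"dx": -0.3, "dy": 7, "dz": 0, "spin": 0}, {"dx": -0.3, "dy": 7.5, "dz": 0, "spin": 0}, {"dx": -0.3, "dy": 7.5, "dz": 0, "spin": 0}])

```text
time_s: 18.62
position: [524.4, 286.0, 23.8]
tcp_rot: [0.448, -0.547, 0.547, -0.449]
contact_force: [0.5, -0.1, -0.5]
width: 0.456
```

```bash
python3 st.py; python3 look.py 15 240 240 330 330 130 160 230 250 4
```

```text
18.625 [524.363 285.98   23.797] mixer x,y 424.49030081894773 420.17677983675725 F [ 0.476 -0.08  -0.547] F mix 0.47927865801515646 0.055331854403959796 T [-0.078 -0.058 -0.021] w 40.14571357356429
tool x [-0.195 -0.981 -0.   ] z [ 0.981 -0.195  0.001] ang z -11.262476525365374 q [-0.246  0.675 -0.462  1.817  0.422  0.748 -1.132]
18.725 [524.505 286.414  24.212] [ 0.448 -0.546  0.547 -0.449] [ 0.795  0.101 -0.393] [-0.031 -0.041 -0.018] 0.4551283245651731 [-0.247  0.674 -0.463  1.816  0.422  0.748 -1.132]
```

View pics/v_15.png

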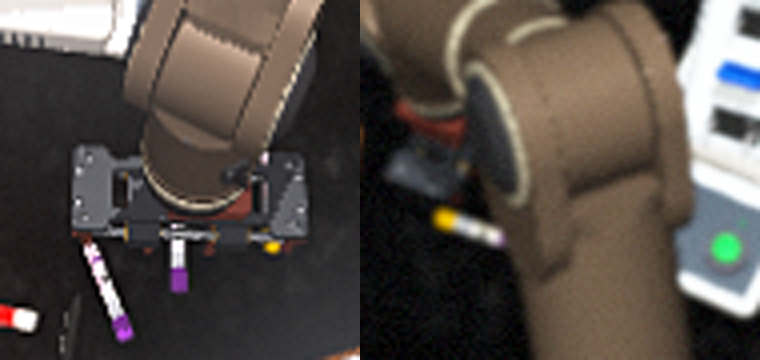

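Call:
jog_arm(steps=[{"dx": 0, "dy": 0.3, "dz": 0, "spin": 0}, {"dx": 0, "dy": 0.3, "dz": 0, "spin": 0}])

```text
time_s: 18.98
position: [523.9, 286.2, 20.4]
tcp_rot: [0.449, -0.546, 0.547, -0.449]
contact_force: [-0.6, -0.4, 0.1]
width: 0.454
```

Call:
jog_arm(steps=[{"dx": 0, "dy": 0, "dz": 0, "spin": 0}, {"dx": 0, "dy": 0, "dz": 0, "spin": 0}, {"dx": 0, "dy": 0, "dz": 0, "spin": 0}, {"dx": 0, "dy": 0, "dz": 0, "spin": 0}], gripper=1, grip_force=10)

```text
time_s: 19.48
position: [523.9, 286.1, 20.2]
tcp_rot: [0.449, -0.547, 0.547, -0.449]
contact_force: [-0.7, -0.4, 0.5]
width: 0.128
```

```bash
python3 st.py
```

```text
19.475 [523.906 286.145  20.225] mixer x,y 424.0054845295824 420.20843373052594 F [-0.665 -0.438  0.458] F mix -0.51736859212349 -0.604941145522894 T [-0.041 -0.064  0.047] w 11.23512790021003
tool x [-0.195 -0.981  0.   ] z [ 0.981 -0.195  0.   ] ang z -11.231178816797744 q [-0.249  0.68  -0.46   1.818  0.425  0.743 -1.134]
```

Call:
jog_arm(steps=[{"dx": 0, "dy": -3, "dz": 0, "spin": 0}, {"dx": 0, "dy": -8.5, "dz": 0, "spin": 0}, {"dx": 2, "dy": -14, "dz": 1, "spin": -0.034}, {"dx": 6, "dy": -18, "dz": 3.5, "spin": -0.034}, {"dx": 11, "dy": -20.5, "dz": 6.5, "spin": -0.034}, {"dx": 16, "dy": -20.5, "dz": 9.5, "spin": -0.034}, {"dx": 21, "dy": -20.5, "dz": 12.5, "spin": -0.034}, {"dx": 24.8, "dy": -20.5, "dz": 14.7, "spin": -0.034}])

```text
time_s: 20.48
position: [620.3, 11.1, 225.3]
tcp_rot: [0.457, -0.539, 0.54, -0.457]
contact_force: [0.8, 0.9, -0.7]
width: 0.134
```

Call:
jog_arm(steps=[{"dx": 0, "dy": 0, "dz": 0, "spin": 0}, {"dx": 0, "dy": 0, "dz": 0, "spin": 0}])

```text
time_s: 20.72
position: [619.5, 15.0, 225.1]
tcp_rot: [-0.458, 0.539, -0.538, 0.458]
contact_force: [0.1, 0.6, -0.5]
width: 0.132
```

```bash
python3 look.py 16 210 140 300 235 190 140 270 230 4; python3 st.py
```

```text
20.825 [619.368  16.122 225.353] [-0.458  0.538 -0.538  0.459] [-1.218 -0.225  0.032] [-0.045 -0.035  0.026] 0.13482476393185241 [ 0.262  0.467 -0.512  1.603  0.245  1.135 -0.468]
20.825 [619.368  16.122 225.353] mixer x,y 590.6048311181304 187.2493834374399 F [-1.218 -0.225  0.032] F mix -1.107301632039545 -0.5540443258214087 T [-0.045 -0.035  0.026] w 11.864579226003013
tool x [-0.159 -0.987 -0.001] z [ 0.987 -0.159 -0.   ] ang z -9.142494288441961 q [ 0.262  0.467 -0.512  1.603  0.245  1.135 -0.468]
```

View pics/v_16.png

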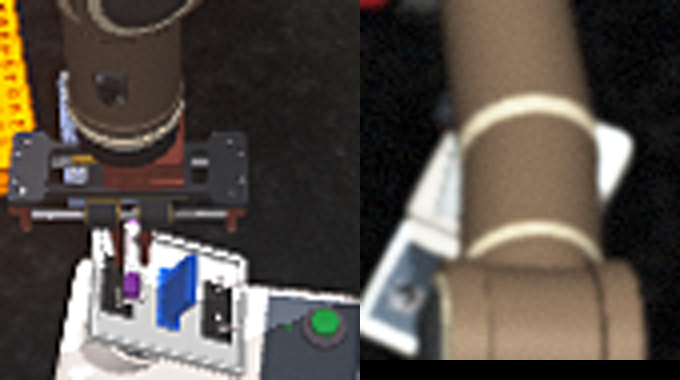

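```bash
python3 - <<'E'
from h import *
s=cv2.imread("pics/scene_16.png"); h=cv2.cvtColor(s,cv2.COLOR_BGR2HSV); m=cv2.inRange(h,(135,80,40),(160,255,255)); m[:195]=0;m[230:]=0;m[:,:225]=0;m[:,260:]=0
ys,xs=np.nonzero(m); print(len(xs),xs.mean(),ys.mean(),xs.min(),xs.max(),ys.min(),ys.max())
for z in(205,211.6,216): print(z,proj("scene",[[619.4+.159*k,16.1+.987*k,z] for k in(36,42,-42)]).round(1).tolist())
print("rest far",proj("scene",[[621.9,14.2,176.7]]),"wires/V")
crop(s,225,190,275,235,14,"pics/z16.png")
E
```

```text
26 242.5 209.76923076923077 241 244 195 214
205 [[242.3, 213.6], [242.2, 215.2], [242.7, 193.5]]
211.6 [[242.2, 212.5], [242.2, 214.1], [242.7, 192.4]]
216 [[242.2, 211.8], [242.1, 213.4], [242.6, 191.6]]
rest far [[241.867 208.333]] wires/V
```

View pics/z16.png

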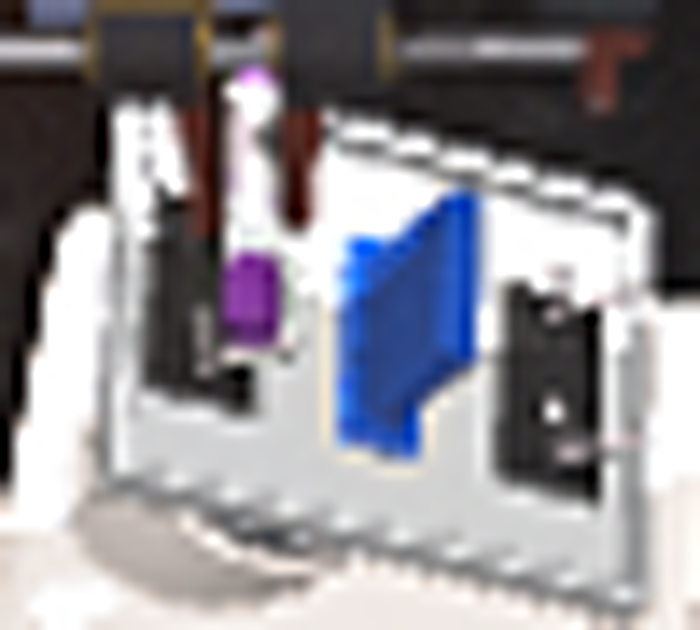

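Call:
jog_arm(steps=[{"dx": 0.15, "dy": 1, "dz": 0.05, "spin": 0}, {"dx": 0.15, "dy": 2, "dz": 0.05, "spin": 0}, {"dx": 0.15, "dy": 2.8, "dz": 0.05, "spin": 0}, {"dx": 0.15, "dy": 3.0, "dz": 0.05, "spin": 0}, {"dx": 0.15, "dy": 3.0, "dz": 0.05, "spin": 0}])

```text
time_s: 21.45
position: [620.0, 12.8, 195.1]
tcp_rot: [-0.458, 0.539, -0.539, 0.458]
contact_force: [0.9, -0.4, -0.5]
width: 0.132
```

```bash
python3 look.py 17 210 140 300 235 190 140 270 230 4; python3 st.py; python3 - <<'E'
from h import *
s=cv2.imread("pics/scene_17.png"); crop(s,225,190,275,235,14,"pics/z17.png")
E
```

```text
21.55 [620.207  12.74  195.496] [ 0.458 -0.539  0.539 -0.458] [ 0.322  0.613 -0.43 ] [ 0.035 -0.105 -0.022] 0.13046062831174352 [ 0.26   0.495 -0.503  1.635  0.263  1.079 -0.479]
21.55 [620.207  12.74  195.496] mixer x,y 592.3486047723347 184.23247068113335 F [ 0.322  0.613 -0.43 ] F mix 0.1394325227400846 0.6778428040682073 T [ 0.035 -0.105 -0.022] w 11.48053529143343
tool x [-0.161 -0.987 -0.   ] z [ 0.987 -0.161  0.   ] ang z -9.284557522817067 q [ 0.26   0.495 -0.503  1.635  0.263  1.079 -0.479]
```

View pics/z17.png

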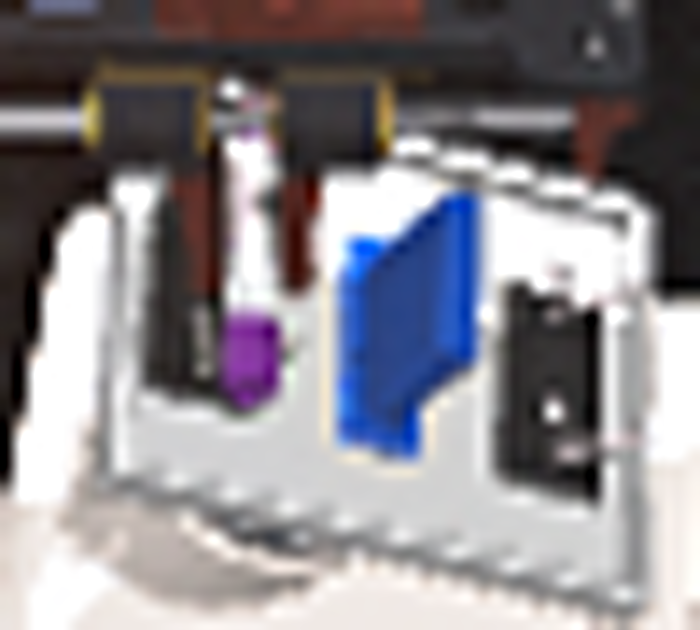

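Call:
jog_arm(steps=[{"dx": 0, "dy": 0.2, "dz": 0, "spin": 0}, {"dx": 0, "dy": 0.35, "dz": 0, "spin": 0}, {"dx": 0, "dy": 0.35, "dz": 0, "spin": 0}])

```text
time_s: 21.92
position: [620.0, 12.7, 191.6]
tcp_rot: [-0.458, 0.539, -0.539, 0.458]
contact_force: [0.2, -0.1, -0.7]
width: 0.134
```

```bash
python3 st.py
```

```text
21.925 [619.959  12.659 191.628] mixer x,y 592.133343879503 184.0863918819055 F [ 0.173 -0.089 -0.732] F mix 0.19120147395324485 -0.03734018832365255 T [-0.032 -0.088 -0.037] w 11.817148998907319
tool x [-0.161 -0.987  0.   ] z [ 0.987 -0.161 -0.   ] ang z -9.283878873889917 q [ 0.259  0.499 -0.502  1.64   0.265  1.072 -0.481]
```

Call:
jog_arm(steps=[{"dx": 0, "dy": 0.15, "dz": 0, "spin": 0}, {"dx": 0, "dy": 0.25, "dz": 0, "spin": 0}, {"dx": 0, "dy": 0.25, "dz": 0, "spin": 0}])

```text
time_s: 22.3
position: [620.4, 12.7, 189.6]
tcp_rot: [0.458, -0.539, 0.539, -0.458]
contact_force: [0.0, -0.8, 1.7]
width: 0.133
```

```bash
python3 st.py
```

```text
22.3 [620.389  12.694 189.587] mixer x,y 592.536446167143 184.2391625340362 F [ 0.029 -0.833  1.678] F mix 0.25877689354608335 -0.7922436685685746 T [-0.109 -0.175 -0.03 ] w 11.733923540679324
tool x [-0.161 -0.987 -0.   ] z [ 0.987 -0.161  0.001] ang z -9.286422301222682 q [ 0.259  0.501 -0.501  1.642  0.267  1.067 -0.482]
```

Call:
jog_arm(steps=[{"dx": 0, "dy": 0, "dz": 0, "spin": 0}, {"dx": 0, "dy": 0, "dz": 0, "spin": 0}, {"dx": 0, "dy": 0, "dz": 0, "spin": 0}], gripper=0.53)

```text
time_s: 22.68
position: [619.9, 12.7, 189.1]
tcp_rot: [-0.458, 0.539, -0.539, 0.458]
contact_force: [-0.4, 0.8, -0.4]
width: 0.234
```

```bash
python3 look.py 18 210 140 300 235 190 140 270 230 4; python3 st.py; python3 - <<'E'
from h import *
s=cv2.imread("pics/scene_18.png"); crop(s,225,190,275,235,14,"pics/z18.png")
E
```

```text
22.775 [619.944  12.738 189.154] [-0.458  0.539 -0.539  0.458] [ 0.457 -0.314  0.579] [-0.044 -0.07  -0.012] 0.2351907714928259 [ 0.259  0.501 -0.501  1.642  0.267  1.067 -0.482]
22.775 [619.944  12.738 189.154] mixer x,y 592.0973194160473 184.15798282113718 F [ 0.457 -0.314  0.579] F mix 0.5263462125901817 -0.17484072839181858 T [-0.044 -0.07  -0.012] w 20.69678789136868
tool x [-0.161 -0.987  0.   ] z [ 0.987 -0.161 -0.   ] ang z -9.280448275252013 q [ 0.259  0.501 -0.501  1.642  0.267  1.067 -0.482]
```

View pics/z18.png

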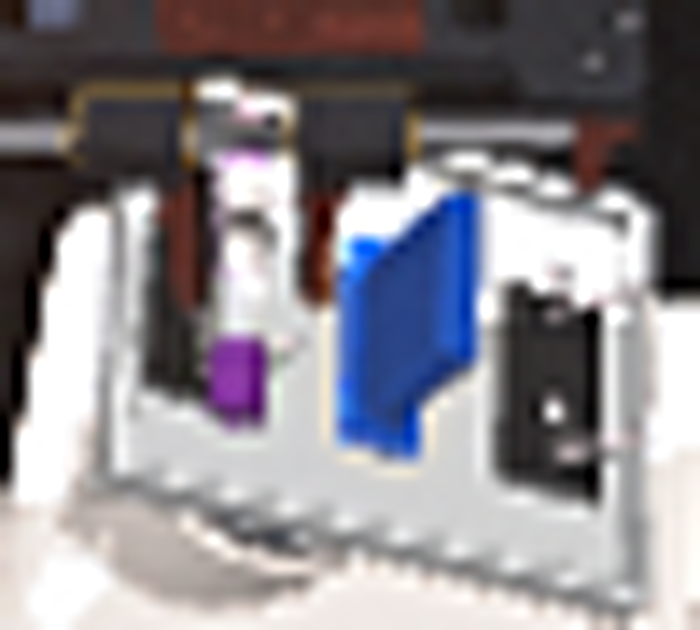

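Call:
jog_arm(steps=[{"dx": 0, "dy": -1, "dz": 0, "spin": 0}, {"dx": 0, "dy": -4, "dz": 0, "spin": 0}, {"dx": -3, "dy": -6, "dz": -0.8, "spin": 0}, {"dx": -9, "dy": -6, "dz": -2.4, "spin": -0.1}, {"dx": -15, "dy": -5, "dz": -4, "spin": -0.2}, {"dx": -21, "dy": -3, "dz": -5.6, "spin": -0.3}, {"dx": -27, "dy": 1, "dz": -7.3, "spin": -0.372}, {"dx": -29.4, "dy": 5, "dz": -7.9, "spin": -0.372}])

```text
time_s: 23.78
position: [589.6, 319.2, 140.4]
tcp_rot: [-0.549, 0.444, -0.444, 0.552]
contact_force: [-0.3, -0.8, -0.5]
width: 0.234
```

Call:
jog_arm(steps=[{"dx": 0, "dy": 2.5, "dz": 0, "spin": 0}, {"dx": 0, "dy": 4.5, "dz": 0, "spin": 0}, {"dx": 0, "dy": 4.5, "dz": 0, "spin": 0}], gripper=0.09)

```text
time_s: 24.15
position: [589.4, 314.4, 93.3]
tcp_rot: [0.55, -0.445, 0.445, -0.549]
contact_force: [0.2, 0.2, 1.0]
width: 0.454
```

```bash
python3 look.py 19 225 240 325 330 190 140 270 230 4; python3 st.py; python3 - <<'E'
from h import *
s=cv2.imread("pics/scene_19.png"); t=cv2.imread("pics/top_19.png"); a=cv2.resize(s[185:235,215:275],None,fx=7,fy=7,interpolation=2); b=cv2.resize(t[155:205,205:260],None,fx=7,fy=7,interpolation=2); cv2.imwrite("pics/z19.png",np.hstack([a,b]))
E
```

```text
24.25 [590.377 315.237  95.408] [-0.549  0.445 -0.445  0.55 ] [0.921 0.646 0.283] [ 0.036 -0.113 -0.028] 0.4542220765921848 [-0.187  0.7   -0.573  1.586  0.433  0.984 -0.687]
24.25 [590.377 315.237  95.408] mixer x,y 479.802043963344 466.5932127803454 F [0.921 0.646 0.283] F mix 0.7056759050845033 0.8762216548289121 T [ 0.036 -0.113 -0.028] w 39.97154274011226
tool x [ 0.207 -0.978 -0.   ] z [0.978 0.207 0.001] ang z 11.961136834623904 q [-0.187  0.7   -0.573  1.586  0.433  0.984 -0.687]
```

View pics/v_19.png

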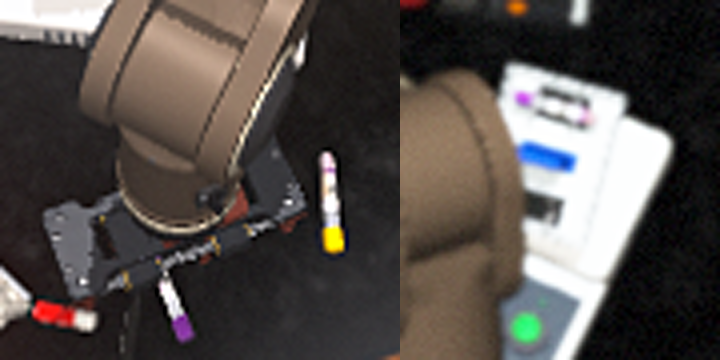

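View pics/z19.png

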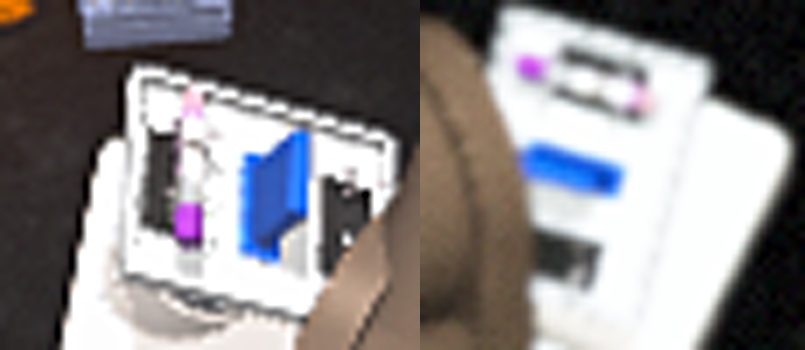

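```bash
cat > chk.py <<'E'
from h import *
def chk(cs,ct,es,et,pad):
    c,g1=tri(cs,ct); e,g2=tri(es,et); m=(c+e)/2; d=(c-e)
    ax=np.array([-.451,.130,.883]); rest=np.array(pad)+22*ax
    a=np.radians(-16.1); X=np.array([np.cos(a),np.sin(a),0]); Y=np.array([-X[1],X[0],0]); xx=np.cos(.4887)*X+np.sin(.4887)*np.array([0,0,1]); ph=np.radians(8.2)
    u=np.cos(ph)*xx+np.sin(ph)*Y; w=-np.sin(ph)*xx+np.cos(ph)*Y
    print("cap",c.round(1),g1.round(1),"end",e.round(1),g2.round(1),"len",np.linalg.norm(d).round(1)); r=m-rest
    print("mid - rest: x",(r@u).round(1),"y",(r@w).round(1),"z",(r@ax).round(1),"angle deg",np.degrees(np.arccos(abs(d@w)/np.linalg.norm(d))).round(1))
if __name__=="__main__": chk((241.5,216.2),(220.2,163.9),(242.1,198.8),(236.4,168.5),(631.5,9.5,157.3))
E
python3 chk.py
```

```text
cap [627.1  44.3 176.9] 0.4 end [615.7 -18.5 183.3] 1.4 len 64.1
mid - rest: x 1.4 y 0.3 z 3.1 angle deg 2.4
```

Call:
jog_arm(steps=[{"dx": -0.1, "dy": 2.5, "dz": -0.1, "spin": 0}, {"dx": -0.1, "dy": 5, "dz": -0.1, "spin": 0}, {"dx": -0.1, "dy": 7, "dz": -0.1, "spin": 0}, {"dx": -0.1, "dy": 7.4, "dz": -0.1, "spin": 0}, {"dx": -0.1, "dy": 7.4, "dz": -0.1, "spin": 0}])

```text
time_s: 24.88
position: [589.8, 316.4, 26.1]
tcp_rot: [-0.549, 0.444, -0.446, 0.55]
contact_force: [-12.8, -9.6, 36.5]
width: 0.449
```

```bash
python3 look.py 20 225 250 325 340 130 150 210 240 4; python3 st.py
```

```text
24.975 [589.784 316.422  26.069] [-0.548  0.444 -0.446  0.55 ] [-11.744  -8.969  36.23 ] [-1.964  1.82  -0.206] 0.44955048546667836 [-0.215  0.78  -0.532  1.624  0.489  0.871 -0.732]
24.975 [589.784 316.422  26.069] mixer x,y 478.9034665779997 467.5676438701501 F [-11.744  -8.969  36.23 ] F mix -8.796148348407243 -11.873673311847849 T [-1.964  1.82  -0.206] w 39.560442721067695
tool x [ 0.207 -0.978  0.001] z [0.978 0.207 0.004] ang z 11.955310215388154 q [-0.215  0.78  -0.532  1.624  0.489  0.871 -0.732]
```

View pics/v_20.png

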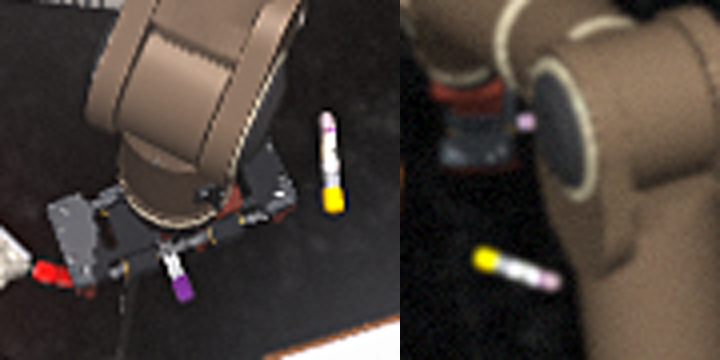

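Call:
jog_arm(steps=[{"dx": 0, "dy": -0.6, "dz": 0, "spin": 0}, {"dx": 0, "dy": -1.2, "dz": 0, "spin": 0}])

```text
time_s: 25.22
position: [589.0, 316.4, 33.3]
tcp_rot: [-0.549, 0.445, -0.445, 0.55]
contact_force: [-0.1, 0.1, 0.1]
width: 0.456
```

```bash
python3 st.py; python3 - <<'E'
from h import *
for p in((259,314),(256,330),(254,340)): print("pen",plane("scene",p,5).round(0))
print("red",plane("scene",(240,319),10).round(0),plane("scene",(248,320),10).round(0), tri((248,320),(153,163))[0].round(0),tri((231,318),(163,153)))
s=cv2.imread("pics/scene0.png");t=cv2.imread("pics/top0.png")
a=cv2.resize(s[285:355,205:285],None,fx=5,fy=5,interpolation=2);b=cv2.resize(t[135:200,120:190],None,fx=5,fy=5,interpolation=2);a=np.clip(a*1.6,0,255).astype(np.uint8)
b=np.clip(b*1.8,0,255).astype(np.uint8); b=cv2.resize(b,(350,350)); cv2.imwrite("pics/pen.png",np.hstack([a,b]))
E
```

```text
25.225 [588.985 316.383  33.3  ] mixer x,y 478.14691757272743 467.3083344411765 F [-0.094  0.099  0.129] F mix -0.11759330526545074 0.06908141662134075 T [-0.07  -0.176 -0.03 ] w 40.17129910082935
tool x [ 0.208 -0.978 -0.   ] z [0.978 0.208 0.001] ang z 12.00207075703322 q [-0.211  0.771 -0.538  1.621  0.481  0.884 -0.725]
pen [613. 318.   5.]
pen [631. 366.   5.]
pen [642. 395.   5.]
red [676. 325.  10.] [651. 333.  10.] [653. 336.  27.] (array([708.621, 313.062,   5.423]), np.float64(10.339015332048074))
```

View pics/pen.png

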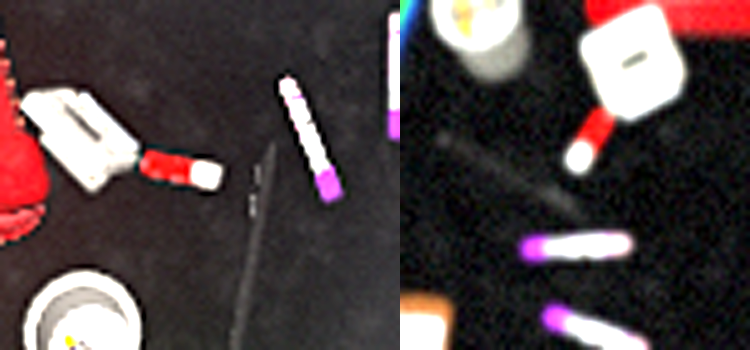

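Call:
jog_arm(steps=[{"dx": 0.54, "dy": 0, "dz": -0.33, "spin": 0}, {"dx": 0.54, "dy": 0, "dz": -0.33, "spin": 0}, {"dx": 0.54, "dy": 0.6, "dz": -0.33, "spin": 0}, {"dx": 0.54, "dy": 1.0, "dz": -0.33, "spin": 0}, {"dx": 0.54, "dy": 1.0, "dz": -0.33, "spin": 0}], gripper=0.5)

```text
time_s: 25.85
position: [585.8, 310.3, 21.4]
tcp_rot: [0.55, -0.445, 0.445, -0.549]
contact_force: [-0.6, -0.0, -0.1]
width: 0.253
```

```bash
python3 st.py
```

```text
25.85 [585.756 310.304  21.362] mixer x,y 476.7304127497304 460.57214143760746 F [-0.609 -0.006 -0.052] F mix -0.5829892789750963 -0.1748806608436289 T [-0.04  -0.1   -0.011] w 22.30763598258185
tool x [ 0.209 -0.978  0.   ] z [ 0.978  0.209 -0.001] ang z 12.044692994935406 q [-0.207  0.78  -0.532  1.638  0.489  0.861 -0.728]
```

Call:
jog_arm(steps=[{"dx": 0, "dy": 0.05, "dz": 0, "spin": 0}, {"dx": 0, "dy": 0.05, "dz": 0, "spin": 0}, {"dx": 0, "dy": 0.05, "dz": 0, "spin": 0}], gripper=1, grip_force=10)

```text
time_s: 26.22
position: [586.2, 310.5, 21.8]
tcp_rot: [-0.55, 0.445, -0.445, 0.55]
contact_force: [-0.8, -0.1, -0.6]
width: 0.134
```

Call:
jog_arm(steps=[{"dx": 0, "dy": -2, "dz": 0, "spin": 0}, {"dx": 0, "dy": -7, "dz": 0, "spin": 0}, {"dx": 0, "dy": -7, "dz": 0, "spin": 0}])

```text
time_s: 26.6
position: [588.5, 312.4, 97.5]
tcp_rot: [-0.547, 0.444, -0.446, 0.552]
contact_force: [0.2, 0.7, 0.1]
width: 0.134
```

```bash
python3 look.py 21 225 240 325 330 130 150 210 240 4; python3 st.py
```

```text
26.7 [586.74  310.612  93.432] [-0.549  0.444 -0.445  0.55 ] [-0.502 -0.173 -1.466] [-0.035 -0.097  0.023] 0.13212591227009732 [-0.18   0.694 -0.574  1.603  0.435  0.973 -0.687]
26.7 [586.74  310.612  93.432] mixer x,y 477.59038333507516 461.1414981559817 F [-0.502 -0.173 -1.466] F mix -0.4342092223970966 -0.3048956575741421 T [-0.035 -0.097  0.023] w 11.627080279768563
tool x [ 0.208 -0.978 -0.   ] z [0.978 0.208 0.002] ang z 12.022392065142387 q [-0.18   0.694 -0.574  1.603  0.435  0.973 -0.687]
```

View pics/v_21.png

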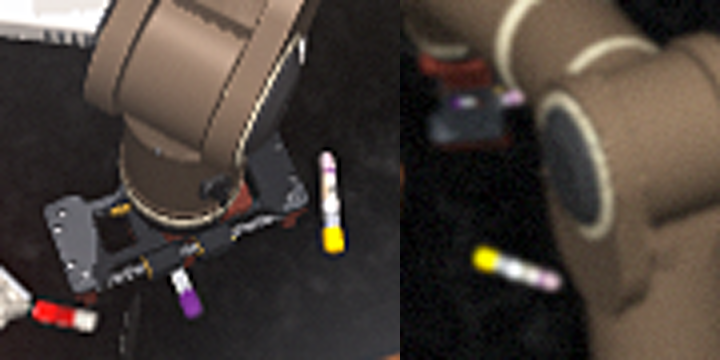

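Call:
jog_arm(steps=[{"dx": 0, "dy": -5, "dz": 0, "spin": 0.05}, {"dx": 2, "dy": -10, "dz": -0.8, "spin": 0.1}, {"dx": 7, "dy": -12.5, "dz": -2.8, "spin": 0.2}, {"dx": 12.5, "dy": -12.5, "dz": -5.1, "spin": 0.3}, {"dx": 18, "dy": -12.5, "dz": -7.3, "spin": 0.372}, {"dx": 23, "dy": -12, "dz": -9.3, "spin": 0.372}, {"dx": 27, "dy": -11, "dz": -10.96, "spin": 0.372}, {"dx": 27, "dy": -9.5, "dz": -10.96, "spin": 0.372}])

```text
time_s: 27.7
position: [534.5, 19.0, 185.9]
tcp_rot: [0.457, -0.54, 0.541, -0.455]
contact_force: [0.7, 1.1, -0.4]
width: 0.136
```

Call:
jog_arm(steps=[{"dx": 0, "dy": 0, "dz": 0, "spin": 0}, {"dx": 0, "dy": 0, "dz": 0, "spin": 0}])

```text
time_s: 27.95
position: [535.4, 25.2, 186.8]
tcp_rot: [-0.458, 0.539, -0.538, 0.459]
contact_force: [0.2, -0.1, 0.6]
width: 0.135
```

```bash
python3 look.py 22 210 140 310 240 190 140 270 230 4; python3 st.py; python3 - <<'E'
from h import *
s=cv2.imread("pics/scene_22.png"); crop(s,232,190,282,235,14,"pics/z22.png")
E
```

```text
28.05 [535.587  24.976 187.074] [-0.458  0.538 -0.538  0.459] [ 0.241 -0.777 -0.583] [-0.051 -0.042 -0.014] 0.13083223877497394 [ 0.287  0.369 -0.533  1.849  0.222  0.982 -0.5  ]
28.05 [535.587  24.976 187.074] mixer x,y 507.65469525714485 172.52240192923327 F [ 0.241 -0.777 -0.583] F mix 0.4467564105917747 -0.6796647201756552 T [-0.051 -0.042 -0.014] w 11.513237012197706
tool x [-0.159 -0.987 -0.001] z [ 0.987 -0.159  0.   ] ang z -9.159149022574645 q [ 0.287  0.369 -0.533  1.849  0.222  0.982 -0.5  ]
```

View pics/z22.png

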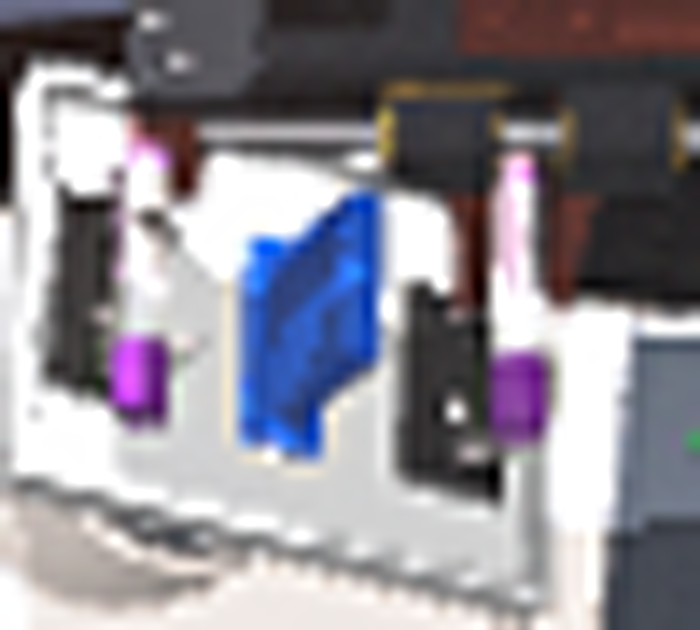

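```bash
python3 - <<'E'
from h import *
def hz(px,p,d):
    c,v=ray("scene",px); # find closest between ray and vertical plane containing p,d
    n=np.array([-d[1],d[0],0]); s=((p-c)@n)/(v@n); q=c+s*v; return q,(q-p)@d
p=np.array([535.6,25,187.]); d=np.array([.987,-.159,0])
for px in((180,200),(180,130),(470,300),(570,300)):
    print(px,hz((px[0]/14+231.5,px[1]/14+189.5),p,d))
# also from scene_16: right tab
p=np.array([619.4,16.1,225.3])
for px in((600,110),(195,230),(300,225)): print(px,hz((px[0]/14+224.5,px[1]/14+189.5),p,d))
E
```

```text
(180, 200) (array([612.807,  12.562, 199.942]), np.float64(78.18048003945206))
(180, 130) (array([612.2  ,  12.66 , 229.618]), np.float64(77.56636844904378))
(470, 300) (array([544.515,  23.564, 155.421]), np.float64(9.027195668382218))
(570, 300) (array([520.637,  27.41 , 155.464]), np.float64(-15.151663956506498))
(600, 110) (array([540.618,  28.791, 244.862]), np.float64(-79.77540753735599))
(195, 230) (array([632.808,  13.94 , 193.935]), np.float64(13.57700675060845))
(300, 225) (array([608.441,  17.865, 196.199]), np.float64(-11.096876215339854))
```

Call:
jog_arm(steps=[{"dx": 0.1, "dy": 1, "dz": 0, "spin": 0}, {"dx": 0.1, "dy": 2, "dz": 0, "spin": 0}, {"dx": 0.1, "dy": 3, "dz": 0, "spin": 0}, {"dx": 0.1, "dy": 3.4, "dz": 0, "spin": 0}, {"dx": 0.1, "dy": 3.4, "dz": 0, "spin": 0}])

```text
time_s: 28.68
position: [535.0, 22.5, 152.3]
tcp_rot: [-0.458, 0.539, -0.539, 0.458]
contact_force: [-0.1, -0.6, 0.5]
width: 0.132
```

```bash
python3 look.py 23 210 140 310 240 190 140 270 230 4; python3 st.py; python3 - <<'E'
from h import *
s=cv2.imread("pics/scene_23.png"); crop(s,232,190,282,235,14,"pics/z23.png")
E
```

```text
28.775 [535.303  22.567 152.931] [ 0.458 -0.539  0.539 -0.458] [-0.559  0.506 -0.09 ] [-0.061 -0.105 -0.004] 0.12809284936033044 [ 0.276  0.409 -0.518  1.884  0.252  0.912 -0.524]
28.775 [535.303  22.567 152.931] mixer x,y 508.04984149771957 170.12911392114768 F [-0.559  0.506 -0.09 ] F mix -0.6778409998119963 0.33142759257534776 T [-0.061 -0.105 -0.004] w 11.27217074370908
tool x [-0.161 -0.987 -0.   ] z [ 0.987 -0.161  0.   ] ang z -9.281792229778093 q [ 0.276  0.409 -0.518  1.884  0.252  0.912 -0.524]
```

View pics/z23.png

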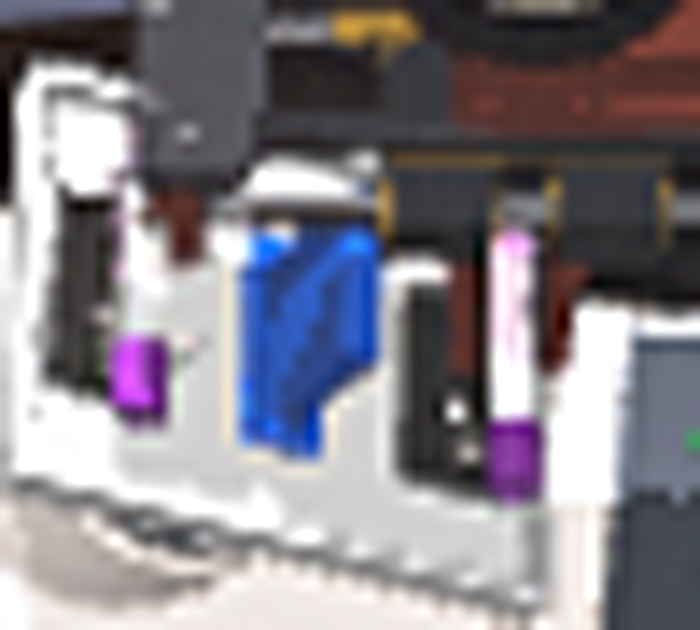

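Call:
jog_arm(steps=[{"dx": -0.05, "dy": 0.25, "dz": 0, "spin": 0}, {"dx": -0.1, "dy": 0.5, "dz": 0.05, "spin": 0}, {"dx": -0.1, "dy": 0.5, "dz": 0.05, "spin": 0}])

```text
time_s: 29.15
position: [535.7, 23.4, 147.6]
tcp_rot: [-0.458, 0.539, -0.539, 0.458]
contact_force: [-0.1, 0.2, -0.0]
width: 0.136
```

Call:
jog_arm(steps=[{"dx": 0, "dy": 0.15, "dz": 0, "spin": 0}, {"dx": 0, "dy": 0.2, "dz": 0, "spin": 0}, {"dx": 0, "dy": 0.2, "dz": 0, "spin": 0}])

```text
time_s: 29.52
position: [536.0, 23.5, 145.9]
tcp_rot: [0.458, -0.539, 0.539, -0.458]
contact_force: [1.0, -0.1, 1.2]
width: 0.134
```

```bash
python3 st.py
```

```text
29.525 [535.95   23.459 145.891] mixer x,y 508.42452328429306 171.1658925835641 F [ 0.969 -0.053  1.198] F mix 0.9453900032907683 0.21759681458326677 T [-0.044 -0.076 -0.011] w 11.78860112982617
tool x [-0.161 -0.987 -0.   ] z [ 0.987 -0.161  0.   ] ang z -9.275450579510736 q [ 0.271  0.419 -0.515  1.889  0.259  0.899 -0.532]
```

Call:
jog_arm(steps=[{"dx": 0, "dy": 0, "dz": 0, "spin": 0}, {"dx": 0, "dy": 0, "dz": 0, "spin": 0}, {"dx": 0, "dy": 0, "dz": 0, "spin": 0}, {"dx": 0, "dy": 0, "dz": 0, "spin": 0}], gripper=0.5)

```text
time_s: 30.02
position: [535.7, 23.4, 145.7]
tcp_rot: [-0.458, 0.539, -0.539, 0.458]
contact_force: [0.5, 0.7, 0.3]
width: 0.25
```

Call:
jog_arm(steps=[{"dx": 0, "dy": -0.5, "dz": 0, "spin": 0}, {"dx": 0, "dy": -1.5, "dz": 0, "spin": 0}, {"dx": 0, "dy": -4, "dz": 0, "spin": 0}, {"dx": 0, "dy": -8, "dz": 0, "spin": 0}])

```text
time_s: 30.52
position: [535.1, 23.4, 226.4]
tcp_rot: [-0.458, 0.539, -0.538, 0.457]
contact_force: [-0.7, 0.1, -0.0]
width: 0.252
```

```bash
python3 st.py; python3 look.py 24 210 140 310 240 190 140 270 230 4;  python3 - <<'E'
from h import *
s=cv2.imread("pics/scene_24.png"); crop(s,232,190,282,235,14,"pics/z24.png")
E
```

```text
30.525 [535.132  23.38  226.389] mixer x,y 507.66016168448806 170.8624974109649 F [-0.716  0.061 -0.006] F mix -0.7043613132648789 -0.13982696471839196 T [-0.016 -0.053 -0.028] w 22.15552447307437
tool x [-0.161 -0.987  0.   ] z [ 0.987 -0.161 -0.002] ang z -9.270646272458537 q [ 0.303  0.327 -0.544  1.803  0.191  1.066 -0.472]
30.625 [538.011  24.094 230.446] [ 0.456 -0.537  0.54  -0.46 ] [-0.008  0.332 -0.618] [-0.012 -0.103 -0.037] 0.24416913934605 [ 0.304  0.323 -0.545  1.798  0.191  1.065 -0.472]
```

View pics/z24.png

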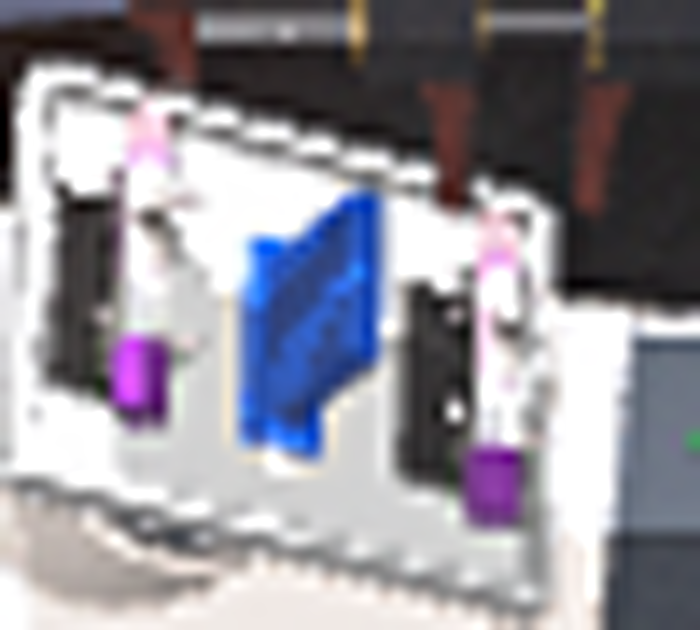

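Call:
jog_arm(steps=[{"dx": -1.5, "dy": 0, "dz": -1.5, "spin": 0}, {"dx": -5, "dy": 0, "dz": -4.7, "spin": 0}, {"dx": -9, "dy": 0, "dz": -8.4, "spin": 0}, {"dx": -12, "dy": 0, "dz": -11.2, "spin": 0}, {"dx": -12, "dy": 0, "dz": -11.2, "spin": 0}], gripper=1)

```text
time_s: 31.25
position: [441.2, 163.3, 225.1]
tcp_rot: [-0.46, 0.538, -0.537, 0.459]
contact_force: [0.9, -0.1, -0.1]
width: 0.007
```

```bash
python3 st.py; python3 look.py 25 215 175 310 260 190 150 270 240 4;  python3 - <<'E'
from h import *
s=cv2.imread("pics/scene_25.png"); t=cv2.imread("pics/top_25.png"); a=cv2.resize(s[190:235,225:280],None,fx=7,fy=7,interpolation=2); b=cv2.resize(t[155:205,205:260],None,fx=7,fy=7,interpolation=2); H=350
a=cv2.copyMakeBorder(a,0,350-a.shape[0],0,0,0); cv2.imwrite("pics/z25.png",np.hstack([a,b]))
def c(im,roi,lo,hi):
    h=cv2.cvtColor(im,cv2.COLOR_BGR2HSV); m=cv2.inRange(h,lo,hi); x0,y0,x1,y1=roi; k=np.zeros_like(m); k[y0:y1,x0:x1]=m[y0:y1,x0:x1]
    n,l,st,ce=cv2.connectedComponentsWithStats(k); return [(st[i,4],ce[i].round(2)) for i in range(1,n) if st[i,4]>5]
for nm,im,r,g in(("s",s,(225,190,280,235),(270,205,310,245)),("t",t,(205,155,260,205),(200,200,250,240))):
    print(nm,"purple",c(im,r,(135,90,60),(158,255,255)),"green",c(im,g,(45,120,90),(80,255,255)))
E
```

```text
31.25 [441.213 163.292 225.124] mixer x,y 378.6246321255663 279.2425680139653 F [ 0.923 -0.107 -0.076] F mix 0.9167145342460616 0.15297925143157481 T [-0.071 -0.109  0.014] w 0.575125916064318
tool x [-0.155 -0.988  0.   ] z [ 0.988 -0.155 -0.002] ang z -8.897125957910282 q [ 0.105  0.226 -0.645  1.944  0.158  1.023 -0.765]
31.35 [443.499 160.245 225.119] [-0.459  0.538 -0.538  0.458] [ 0.932 -0.46  -0.613] [-0.103 -0.079 -0.039] 0.006063915106552969 [ 0.108  0.227 -0.641  1.942  0.159  1.023 -0.763]
s purple [(np.int32(23), array([241.57, 216.39])), (np.int32(19), array([266.58, 223.89]))] green [(np.int32(7), array([293., 219.]))]
t purple [(np.int32(9), array([220.33, 163.89])), (np.int32(10), array([212.7, 188.8]))] green [(np.int32(40), array([221.02, 221.68]))]
```

View pics/z25.png

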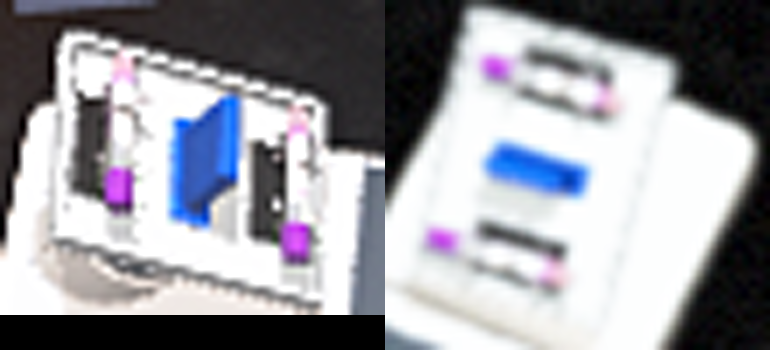

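View pics/v_25.png

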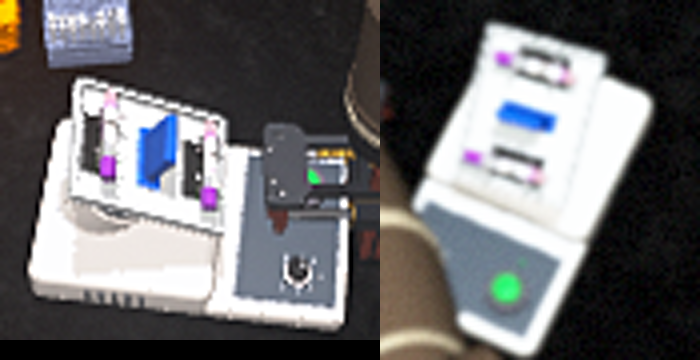

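```bash
python3 - <<'E'
from h import *
from chk import chk
# ends: scene crop7 (225,190); top crop7 (205,155) offset 385
S=lambda u,v:(u/7+224.5,v/7+189.5); T=lambda u,v:((u-385)/7+204.5,v/7+154.5)
print("far");chk((241.57,216.39),(220.33,163.89),S(122,65),T(607,100),(631.5,9.5,157.3))
print("near");chk((266.58,223.89),(212.7,188.8),S(298,120),T(553,273),(547.6,22.2,112))
print("green",tri((290.912,219.735),(221.025,221.675)))
E
```

```text
far
cap [627.3  44.2 175.9] 0.4 end [615.6 -18.4 182.8] 3.2 len 64.0
mid - rest: x 1.0 y 0.3 z 2.4 angle deg 2.9
near
cap [544.4  60.3 129.9] 1.8 end [531.7  -1.7 138.9] 1.8 len 64.0
mid - rest: x 1.2 y 4.0 z 3.0 angle deg 5.1
green (array([444.451,  16.558,  56.874]), np.float64(0.030371250917857015))
```

Call:
jog_arm(steps=[{"dx": 1, "dy": 0, "dz": 0.2, "spin": -0.18}, {"dx": 3, "dy": 0, "dz": 0.5, "spin": -0.36}, {"dx": 5.5, "dy": 0, "dz": 1, "spin": -0.54}, {"dx": 8, "dy": 0, "dz": 1.4, "spin": -0.72}, {"dx": 10.5, "dy": 0, "dz": 1.8, "spin": -0.9}, {"dx": 13, "dy": 0, "dz": 2.2, "spin": -1.08}, {"dx": 14.1, "dy": 1, "dz": 2.4, "spin": -1.26}, {"dx": 14.1, "dy": 3, "dz": 2.4, "spin": -1.44}])

```text
time_s: 32.35
position: [445.8, 14.6, 195.3]
tcp_rot: [0.7, -0.102, 0.103, -0.699]
contact_force: [0.0, 0.3, 0.8]
width: 0.002
```

Call:
jog_arm(steps=[{"dx": 0, "dy": 4, "dz": 0, "spin": 0}, {"dx": 0, "dy": 8, "dz": 0, "spin": 0}, {"dx": 0, "dy": 9.5, "dz": 0, "spin": 0}, {"dx": 0, "dy": 9.5, "dz": 0, "spin": 0}])

```text
time_s: 32.85
position: [445.1, 16.6, 100.2]
tcp_rot: [0.7, -0.104, 0.103, -0.7]
contact_force: [0.9, 0.2, 0.2]
width: 0.008
```

```bash
python3 look.py 26 215 175 310 260 190 150 270 240 4; python3 st.py
```

```text
32.95 [446.237  16.875 101.656] [-0.699  0.103 -0.104  0.7  ] [0.073 0.594 0.244] [ 0.    -0.129 -0.013] 0.005568072820986497 [ 0.438  0.389 -0.7    2.123  0.368  0.748  0.779]
32.95 [446.237  16.875 101.656] mixer x,y 424.05557660909693 139.9615233284336 F [0.073 0.594 0.244] F mix -0.09467359914236599 0.5906354853012163 T [ 0.    -0.129 -0.013] w 0.4899904082468117
tool x [ 0.957 -0.289  0.001] z [0.289 0.957 0.   ] ang z 73.2050206247325 q [ 0.438  0.389 -0.7    2.123  0.368  0.748  0.779]
```

View pics/v_26.png

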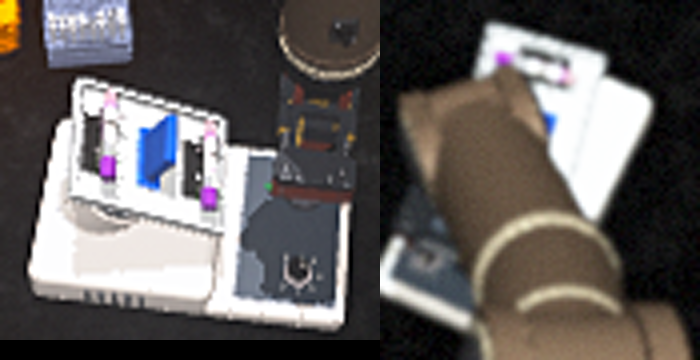

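Call:
jog_arm(steps=[{"dx": -0.15, "dy": 1.2, "dz": 0.05, "spin": 0}, {"dx": -0.15, "dy": 2.2, "dz": 0.05, "spin": 0}, {"dx": -0.15, "dy": 2.6, "dz": 0.05, "spin": 0}, {"dx": -0.15, "dy": 2.6, "dz": 0.05, "spin": 0}])

```text
time_s: 33.45
position: [444.2, 17.7, 74.6]
tcp_rot: [0.7, -0.103, 0.103, -0.699]
contact_force: [-0.7, -1.3, 3.3]
width: 0.007
```

```bash
python3 st.py
```

```text
33.45 [444.245  17.664  74.622] mixer x,y 421.923292093807 140.16651113870557 F [-0.662 -1.304  3.319] F mix -0.27456755502703595 -1.4368910052721278 T [-0.277 -0.053 -0.01 ] w 0.6265049839003793
tool x [ 0.957 -0.289 -0.   ] z [ 0.289  0.957 -0.   ] ang z 73.2297847633838 q [ 0.403  0.433 -0.667  2.147  0.419  0.691  0.729]
```

Call:
jog_arm(steps=[{"dx": 0, "dy": 0.3, "dz": 0, "spin": 0}, {"dx": 0, "dy": 0.6, "dz": 0, "spin": 0}, {"dx": 0, "dy": 0.75, "dz": 0, "spin": 0}, {"dx": 0, "dy": 0.75, "dz": 0, "spin": 0}])

```text
time_s: 33.95
position: [444.5, 17.7, 70.7]
tcp_rot: [0.701, -0.102, 0.104, -0.698]
contact_force: [-18.4, -3.1, 63.0]
width: 0.008
```

```bash
python3 st.py
```

```text
33.95 [444.529  17.734  70.723] mixer x,y 422.17645916750575 140.31333891435787 F [-18.401  -3.084  63.016] F mix -16.8238200770238 -8.06554193194888 T [-0.741  4.022  0.059] w 0.726484295490562
tool x [ 0.957 -0.288  0.002] z [ 0.288  0.957 -0.003] ang z 73.23330351291284 q [ 0.393  0.438 -0.66   2.151  0.432  0.682  0.715]
```

Call:
jog_arm(steps=[{"dx": 0, "dy": -0.45, "dz": 0, "spin": 0}, {"dx": 0, "dy": -0.6, "dz": 0, "spin": 0}])

```text
time_s: 34.2
position: [444.2, 17.7, 73.8]
tcp_rot: [0.7, -0.103, 0.103, -0.699]
contact_force: [-1.8, -1.5, 3.1]
width: 0.003
```

Call:
jog_arm(steps=[{"dx": 0, "dy": -0.1, "dz": 0, "spin": 0}, {"dx": 0, "dy": -0.1, "dz": 0, "spin": 0}])

```text
time_s: 34.45
position: [444.3, 17.7, 74.2]
tcp_rot: [0.7, -0.103, 0.103, -0.7]
contact_force: [-0.4, -1.8, 4.7]
width: 0.007
```

Call:
jog_arm(steps=[{"dx": 0, "dy": -0.1, "dz": 0, "spin": 0}, {"dx": 0, "dy": -0.1, "dz": 0, "spin": 0}])

```text
time_s: 34.7
position: [444.2, 17.7, 75.2]
tcp_rot: [0.7, -0.103, 0.103, -0.7]
contact_force: [-0.7, -0.8, 2.5]
width: 0.006
```

Call:
jog_arm(steps=[{"dx": 0, "dy": -0.1, "dz": 0, "spin": 0}, {"dx": 0, "dy": -0.1, "dz": 0, "spin": 0}])

```text
time_s: 34.95
position: [444.3, 17.7, 76.3]
tcp_rot: [0.7, -0.103, 0.103, -0.7]
contact_force: [0.4, -2.4, 2.2]
width: 0.004
```

Call:
jog_arm(steps=[{"dx": 0, "dy": -0.1, "dz": 0, "spin": 0}, {"dx": 0, "dy": -0.1, "dz": 0, "spin": 0}])

```text
time_s: 35.2
position: [444.3, 17.9, 77.3]
tcp_rot: [-0.7, 0.103, -0.103, 0.7]
contact_force: [-0.7, -1.5, 1.5]
width: 0.002
```

Call:
jog_arm(steps=[{"dx": 0, "dy": -1.5, "dz": 0, "spin": 0}, {"dx": 0, "dy": -5, "dz": 0, "spin": 0}, {"dx": -1, "dy": -10, "dz": 2, "spin": 0}, {"dx": -2, "dy": -14, "dz": 8, "spin": 0}, {"dx": -3, "dy": -15, "dz": 14, "spin": 0}, {"dx": -3, "dy": -15, "dz": 16, "spin": 0}, {"dx": -3, "dy": -15, "dz": 16, "spin": 0}])

```text
time_s: 36.08
position: [461.2, 182.4, 228.3]
tcp_rot: [-0.699, 0.101, -0.102, 0.7]
contact_force: [0.7, -0.7, 0.4]
width: 0.006
```

```bash
python3 st.py; python3 look.py 27 215 175 310 260 190 150 270 240 4; python3 pads.py 27; python3 - <<'E'
from h import *
def c(im,roi,lo,hi):
    h=cv2.cvtColor(im,cv2.COLOR_BGR2HSV); m=cv2.inRange(h,lo,hi); x0,y0,x1,y1=roi; k=np.zeros_like(m); k[y0:y1,x0:x1]=m[y0:y1,x0:x1]
    n,l,st,ce=cv2.connectedComponentsWithStats(k); return [(st[i,4],ce[i].round(2)) for i in range(1,n) if st[i,4]>5]
for nm,r,g,y in(("scene",(225,190,280,235),(270,205,310,245),(295,270,330,310)),("top",(205,155,260,205),(200,200,250,240),(130,200,190,230))):
    im=cv2.imread(f"pics/{nm}_27.png"); print(nm,"purple",c(im,r,(135,90,60),(158,255,255)),"green",c(im,g,(45,120,90),(80,255,255)),"yellow",c(im,y,(22,150,100),(35,255,255)),"blue",c(im,r,(100,150,60),(130,255,255)))
E
```

```text
36.075 [461.249 182.446 228.291] mixer x,y 392.5630943937785 303.2017068351981 F [ 0.737 -0.697  0.435] F mix 0.9017456547866 -0.46560348519227995 T [ 0.002 -0.165  0.005] w 0.5399738849372354
tool x [ 0.959 -0.284  0.   ] z [0.284 0.959 0.002] ang z 73.48817873143292 q [ 0.222  0.312 -0.839  1.879  0.263  1.064  0.561]
36.175 [461.197 179.197 227.298] [ 0.7   -0.103  0.103 -0.699] [-0.143  0.034  0.158] [-0.    -0.133  0.028] 0.005964584820614608 [ 0.225  0.312 -0.836  1.881  0.263  1.063  0.562]
[(array([238.11, 211.03]), np.int32(66), array([239., 211.])), (array([253.89, 212.67]), np.int32(99), array([254. , 212.5])), (array([262.79, 216.64]), np.int32(61), array([263., 217.]))]
[]
scene purple [(np.int32(23), array([241.57, 216.39])), (np.int32(19), array([266.58, 223.89]))] green [(np.int32(35), array([290.83, 219.69]))] yellow [(np.int32(28), array([308. , 299.5]))] blue [(np.int32(122), array([253.86, 212.11]))]
top purple [(np.int32(9), array([220.33, 163.89])), (np.int32(10), array([212.7, 188.8]))] green [(np.int32(29), array([221.69, 221.21]))] yellow [(np.int32(23), array([150.87, 214.3 ]))] blue [(np.int32(55), array([226.2 , 178.76]))]
```

View pics/v_27.png

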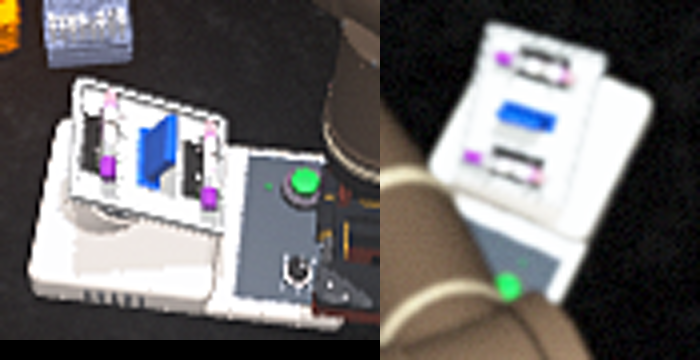

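```bash
python3 - <<'E'
from workcell import bot
s=bot.sense(); print(s['time_s'],s['contact_force'],abs(s['dq']).max()); print(bot.finish_job())
E
```

```text
36.175 [-0.14334414  0.03365837  0.15791151] 0.0194401234302365
the job is handed in; nothing more can be done
None
```

The tray is on the shaft, both purple-capped tubes lie on the wire rests, and the button has been pressed and released. I handed the job in at 36.2 s; no verdict was reported.

**What I did**
- I gripped the tray by the ends of its fin and caught the shaft's nose in the bore. I then tipped the tray to the shaft's lean and slid it down with one turn to and fro.
- Each tube went onto its own pair of rests and was released before I pressed the button.

**Last checks**
- **Tray:** it leans about 28° (27.9° to 28.2°). A 38 N push on the fin moved it no further than about 1 mm. The foot came out about 2 mm from the collar position found at the start, which is within measurement noise and the 6 mm limit.
- **Tubes:** relative to their rests they measured about 1 mm across, 2.4 to 3 mm in height and up to 4 mm along, with angles of 3° and 5°. The caps were at the same pixels before and after the press.
- **Button:** it travelled about 6 mm along its spring to a hard stop, with a force peak of 63 N, and came back up afterwards.
- **Yellow tube:** its cap is at the same pixels in the scene view as at the start. I did not re-measure the timer, rack or tip box; no move went near them.

**Disagreements and things that went wrong**
- **Collar height:** early estimates ranged from 93 to 103 mm. I settled that by touch and by the tray's measured position.
- **Splines:** I felt no clear point where they met, so they were probably already nearly in line. The tray turned about 8° while seating.
- **Loose pen:** reaching for the second purple tube, something under a finger, most likely the tip of a loose pen, stopped it at about 37 N. I lifted off and picked the tube up with a smaller opening.

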